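# Clamp the dust drawer of a stone carver's extractor with its draw latch

### The job

Shut the dust drawer of the green dust extractor: push it in until it bears firmly on its rubber seal (a steady push of about 15 to 18 N, never more than 25 N), hook the latch's wire bail over the keeper on the drawer front and draw it back under the keeper's lip, then swing the red lever over past centre and press it down flat, so that the drawer is clamped. Feel your way: never press on the lever with more than 25 N, and leave the sculpture, tools, blocks and offcut where they are.

Things in the scene. Friction and masses are not known exactly. Their poses are not given: they have to be found in the camera images.
- extractor: bench-top down-draught dust extractor, green steel box fixed to the bench, 360 deep (x) x 380 wide (y), deck 150 high, grille on the rear of the deck, low back splash; origin under its middle, on the bench. Its front (-x, at x = -180) faces the robot and holds the dust drawer, which slides along its x. The latch sits on the flat front part of the deck at y = 0.
- drawer: grey dust drawer, starting 15 to 40 mm open. Front panel 340 wide (y), 20 thick, from 20 to 138 above the bench; origin on the panel's front face, mid-width, at bench height; axes as the extractor's. Clamped, its origin is at x = -207 in the extractor's frame. A dark bar handle, 120 long, stands 35 off the panel at mid-width, 68 up; beyond 80 either side of the middle the panel is bare.
- drawer_left (a point): spot on the bare panel face to push on, 110 to the +y side of the middle, 115 above the bench. Pushing to +x meets 5 N of rail friction, then the rubber seal, 2 to 7 mm before the clamped place (worn: not to be seen, only felt). The seal yields about 1 mm per 12 N and eases the drawer back when let go. A steady push of 15 to 18 N seats it; over 25 N is too much.
- drawer_right (a point): the same, 110 to the -y side of the middle
- keeper (a point): seat in the keeper hook on the drawer front = centre of the crossbar when hooked; 162 above the bench; axes as the drawer's. Hook 26 wide (y). Its upright stem is 2.5 to 7.5 to the +x side of here; from its top a lip reaches to 3 on the -x side of here, underside 2.8 and top 5.8 above here. Open to -x and below; the keeper's foot on the drawer's top is 20 below.
- bail_bar (a point): centre of the bail's crossbar (5 mm wire); starts 30 to 75 above the keeper seat. To hook it, take it over the lip's tip, down on the -x side of it and back to +x under the lip until the stem stops it; any height on the stem below the lip will do. Left in front of the lip, it rides up and off as the lever swings.
- bail_mid (a point): midway between the bail's two legs, 16 from the crossbar towards the bail's hinge: the place to pinch the legs across (y) from above, 45 over all
- bail: wire bail, a steel U: two legs 40 apart (y, centres) and the crossbar. Origin on its hinge axis (y) in the lever, 15 from the lever's hinge towards the grip, 0.25 rad below the grip when shut; the legs run 89.5 along its -x axis to the crossbar. It stays where left (0.022 N m). Pulled to -x it swings the lever to the robot, pushed to +x back again (about 4 N).
- lever: latch lever, steel with red grip, 24 wide (y), 65 long; origin on its hinge axis (y), 16 above the deck and 75 to +x of the clamped keeper seat. Shut, its x axis points level to +x and its top is 5 above the hinge axis. It stays where left (0.06 N m). With the bail hooked it takes up to 14 N, 50 mm from the hinge, greatest near 0.9 rad; past centre (0.3 rad) it drops on a hard stop. Limit 25 N.
- lever_angle (a joint): angle of the lever: 0 shut and flat on its stop, 1.57 upright, up to 2.4 (leaning over to the robot, -x). Starts at 1.4 to 1.75.
- lever_tip (a point): centre of the red roll, 9 thick, at the lever's free end, 61 from the hinge axis
- sculpture: carved white granite knot, 130 across, 120 high, loose on the grille; to be left alone
- chisel: blue stone chisel 150 x 14 x 14, lying on the extractor's deck on the +y side of the latch; to be left alone
- point: dark point chisel 190 x 14 x 14, lying on the bench; to be left alone
- block_a: wooden bearer block 150 x 75 x 60 on the bench; to be left alone
- block_b: dark wooden block 130 x 80 x 65 on the bench; to be left alone
- offcut: white granite offcut 75 x 65 x 55 on the bench; to be left alone
- mallet: round wooden carver's mallet standing on its head, 96 across, 220 high; to be left alone
- brush: green hand brush 215 long, 40 high, on the bench; to be left alone

How it is judged:
On the way, in this order (a step that is already met when the one before it is completed fails the run):
1. the drawer is pressed on to its seal with 8 N or more (contact force between drawer and extractor above 8 N), for 0.2 s.
2. the bail's crossbar is hooked under the keeper's lip (x of bail_bar in the frame of keeper between -0.003 and 0.003 m and z of bail_bar in the frame of keeper between -0.021 and 0.003 m), for 0.2 s.
At the end, for the whole second after the job is handed in: the lever lies flat on its stop (within 0.06 rad) and at rest, the bail's crossbar sits in the keeper (within 3 mm of the seat along x, not more than 3 mm above or 21 mm below it) and the drawer is drawn in to its clamped place (origin at x = -209 to -204 mm in the extractor's frame) (all of step 2 and value of joint lever_angle below 0.06 rad and velocity of joint lever_angle below 0.05 rad/s and x of drawer in the frame of extractor between -0.209 and -0.204 m); the robot touches nothing.
It fails at once if the drawer pushed with more than 25 N (contact force between any of the fingers, the arm and drawer above 25 N).
It fails at once if the lever pressed with more than 25 N (contact force between any of the fingers, the arm and lever_c0 above 25 N or contact force between any of the fingers, the arm and lever_c1 above 25 N).
It fails at once if the sculpture shifted by more than 12 mm, or another tool, block or offcut by more than 20 mm (distance of sculpture from where it was at the start of the episode above 0.012 m or distance of any of chisel, point, block_a, block_b, offcut, mallet, brush from where it was at the start of the episode above 0.02 m).
It also fails if it takes over 69 s, if anything falls off the work surface, if the arm or the gripper's body presses on something with over 40 N, if the wrist force passes 120 N, or if a joint passes its speed limit or range.

### The arm

A 6-joint arm with a two-finger parallel gripper is mounted at the origin on the work surface. World frame = base frame: x ahead of the robot, y to its left, z up, the work surface at z = 0. Lengths are in m, angles in rad, forces in N, time in s.
With the tool pointing down it reaches from about 0.325 to 0.775 m from the base axis. Payload 5.5 kg.
Tool frame: the origin (TCP) lies where the fingers leave the gripper's body, on its centre line; the fingertips stand 73 mm ahead of it and the grasp point (between the pads) lies 54 mm ahead of it; z points along the fingers, y is the direction in which the jaws open and shut (so a half turn about z gives the same grasp; the last joint's range is limited). The gripper opens to 85 mm and grips with 20 to 120 N. Pads are 22 mm wide; open, the fingers measure 114 mm over their backs; the gripper's body (76 mm by 85 mm) begins 54 mm behind the grasp point. The pads swing forward as they close: fully open they stand 13 mm farther back than shut.
Start: joints at [1.094, 0.091, 1.231, -0, 1.82, -0.057], TCP at [0.245, 0.548, 0.304] pointing down, gripper open.
Joint ranges: [-2.87, 2.87], [-0.86, 2.18], [0.17, 2.46], [-1.51, 4.65], [0.06, 2.69], [-2.65, 2.65]. Speed limits (rad/s): [2.57, 2.57, 3.01, 3.14, 3.14, 3.14].

### API

Orientations are given as a rotation vector (axis times angle).
In Python, from rig import env gives the robot as it stands.
- The arm moves only by the tool servo_tool, never from a script. Its argument "plan" is a list of rows, each an object with "travel": the shift along the tool's x, y, z in m, a list of three; "rot": the turn, a rotation vector about the tool's x, y, z in degrees, a list of three. A call has 1 to 12 rows; each row is the pose to reach, as a shift and turn from the pose commanded when the call began, along the tool's axes at that moment; what a row does not reach only later rows make up. A row lasts 1/12 s, in which the tool goes at most 41.7 mm and 7.16 degrees, less where a joint would pass 70% of its speed; a pose out of reach is approached as far as the arm can. A call with a gripper value outside its range is refused whole. "fingers" is the closure, from 0 (fully open) to 1 (shut), set as the call begins (left out, the last holds). The fingers move at their own pace and stop on an object; "squeeze" is the grip in N (left out, the last holds). Time passes only in rows, so rows that repeat a pose let the fingers close. It gives the time, the measured TCP pose, the force and the opening at its end, in the units of the state.
- env.get_obs(): the state, without advancing time (a new reading comes with each control period).
- env.snapshot(name): name is "scene" or "top"; returns a dict with "color" (384x512x3 uint8, blue, green, red), "intrinsics" (3x3 intrinsics, pixels), "R" (3x3) and "t" (3): a world point X has camera coordinates R X + t. Camera axes: x right, y down, z forward; pixel columns grow to the right and rows downward; lengths in m; the calibration is good to about 2 mm. A picture is of the moment at which its call begins. There is no depth.
- env.finish_job(): hands the job in, once; it reports no verdict.
The state is a dict: "t": time; "joint_positions": joint angles; "joint_vel": joint speeds; "joint_torque": joint torques, N m; "tool_pos": TCP position; "eef_rot": TCP orientation; "contact_force": force on the tool from outside, world axes, zero at the start; "moment": the same for the moment, N m; "width": opening from 0.0 (shut) to 1.0 (fully open).
Only numpy, scipy, OpenCV 4.12 (cv2) and the standard library are available. Lean on these libraries where they do the work, as an engineer would, in place of code of your own. Each camera call takes 0.05 s, during which the arm holds its last target.

## Working session

There is one attempt and no reset: what is moved stays moved. The work goes in short steps, Python scripts to look and compute and a tool call to move; the robot and the scene stay as the last step left them, time stands still between calls to the robot, and variables do not carry over. Pictures are saved under pics/ and viewed, and the job is handed in when it is done.

Besides the shell and the picture viewer there is one more tool, called after "Emit:" as name([rows], argument=value, ...), one row to a line, values as JSON. servo_tool: Moves the arm, as the interface text tells. Its arguments: {"type":"object","properties":{"plan":{"type":"array"},"fingers":{"type":"number"},"squeeze":{"type":"number"}},"required":["plan"]}

```bash
mkdir -p pics; ls
python3 - <<'E'
from rig import env
import cv2,numpy as np
o=env.get_obs(); print({k:np.round(v,4).tolist() for k,v in o.items()})
for n in ["scene","top"]:
    s=env.snapshot(n); cv2.imwrite(f"pics/{n}0.png",s["color"]); print(n,np.round(s["intrinsics"],2).tolist(),np.round(s["R"],4).tolist(),np.round(s["t"],4).tolist())
E
```

```text
pics
{'t': 0.0, 'joint_positions': [1.0943, 0.0918, 1.2319, -0.0, 1.8198, -0.0567], 'joint_vel': [-0.0005, 0.003, 0.0007, -0.0005, -0.0022, 0.0016], 'joint_torque': [-0.0029, -45.8713, -41.8032, -0.0003, 0.0111, -0.0], 'tool_pos': [0.2445, 0.5478, 0.3028], 'eef_rot': [-0.6544, -3.0722, 0.003], 'contact_force': [-0.1559, -0.3892, 0.3471], 'moment': [-0.0351, 0.0009, 0.0026], 'width': 1.0024}
scene [[348.76, 0.0, 263.93], [0.0, 348.76, 194.94], [0.0, 0.0, 1.0]] [[0.5012, 0.8653, -0.0055], [0.693, -0.4051, -0.5964], [-0.5183, 0.2951, -0.8027]] [-0.2825, -0.312, 1.5529]
top [[463.85, 0.0, 254.91], [0.0, 463.85, 191.23], [0.0, 0.0, 1.0]] [[-0.0127, -0.9999, 0.0058], [-0.9895, 0.0118, -0.144], [0.1439, -0.0076, -0.9896]] [0.0206, 0.5668, 1.3821]
```

View pics/scene0.png

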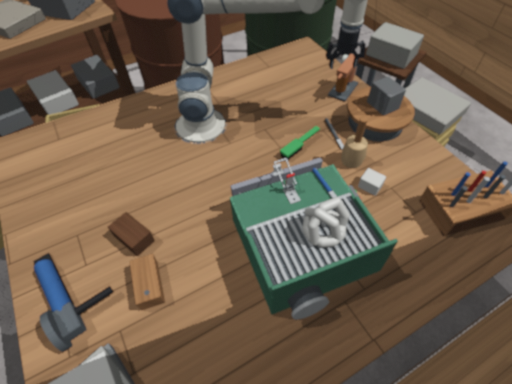

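View pics/top0.png

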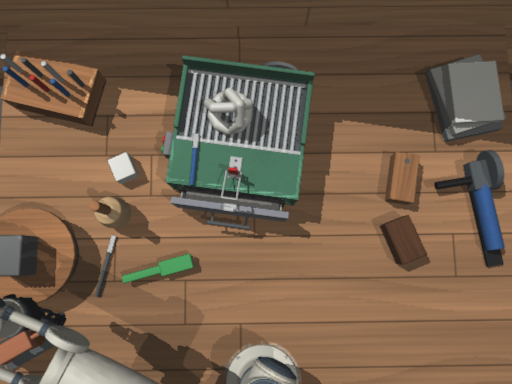

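The scene view looks back towards the robot. The extractor sits around top (240,130), yawed slightly, with the drawer front along (172,200)–(288,215) and the latch near (232,175). I'll zoom in on the latch.

```bash
cat > h.py <<'E'
import numpy as np,cv2
from scipy.spatial.transform import Rotation as Rn
def cams(env,tag=None):
    d={}
    for n in ["scene","top"]:
        d[n]=env.snapshot(n)
        if tag: cv2.imwrite(f"pics/{n}{tag}.png",d[n]["color"])
    return d
def ray(s,u,v):
    K,R,t=[np.array(s[k]) for k in("intrinsics","R","t")]
    return -R.T@t, R.T@np.linalg.solve(K,[u,v,1.])
def onz(s,u,v,z):
    c,d=ray(s,u,v); return c+d*(z-c[2])/d[2]
def proj(s,X):
    K,R,t=[np.array(s[k]) for k in("intrinsics","R","t")]
    p=K@(R@np.asarray(X,float)+t); return p[:2]/p[2]
def tri(s1,p1,s2,p2):
    A=[];b=[]
    for s,p in((s1,p1),(s2,p2)):
        c,d=ray(s,*p); d/=np.linalg.norm(d); P=np.eye(3)-np.outer(d,d); A.append(P); b.append(P@c)
    A=np.vstack(A); b=np.hstack(b); x=np.linalg.lstsq(A,b,rcond=None)[0]
    return x, np.linalg.norm(A@x-b)
def crop(img,x0,y0,x1,y1,k,name):
    c=cv2.resize(img[y0:y1,x0:x1],None,fx=k,fy=k,interpolation=cv2.INTER_CUBIC)
    for x in range(x0,x1,10): cv2.putText(c,str(x),((x-x0)*k,8),0,.3,(0,255,255),1); cv2.line(c,((x-x0)*k,10),((x-x0)*k,14),(0,255,255),1)
    for y in range(y0,y1,10): cv2.putText(c,str(y),(0,(y-y0)*k+4),0,.3,(0,255,255),1)
    cv2.imwrite("pics/"+name,c)
E
python3 - <<'E'
import cv2
from h import *
a=cv2.imread("pics/top0.png");b=cv2.imread("pics/scene0.png")
crop(a,160,140,300,240,5,"ct0.png"); crop(b,225,145,345,215,6,"cs0.png")
E
```

```text
(no output)
```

View pics/ct0.png

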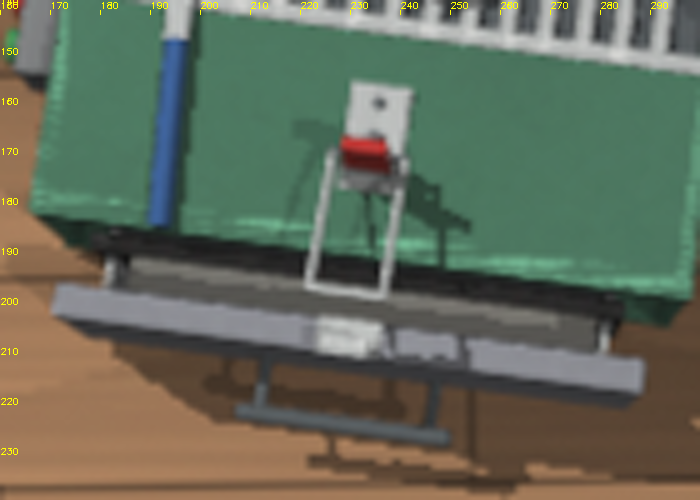

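View pics/cs0.png

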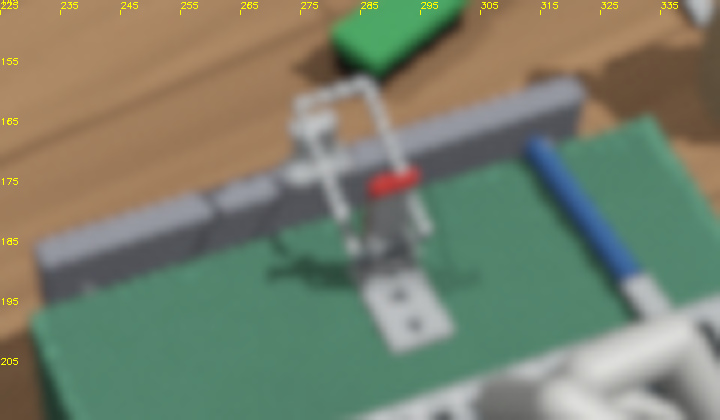

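Run:
```python
from rig import env
from h import *
d=cams(env); T=d["top"];S=d["scene"]
def pr(n,p,z): print(n,np.round(onz(T,*p,z),4))
# panel top face mask
im=T["color"].astype(int); hsv=cv2.cvtColor(T["color"],cv2.COLOR_BGR2HSV)
print(im[200,172:176].tolist(), im[206,250:253].tolist())
m=((im[...,0]>125)&(abs(im[...,0]-im[...,2])<45)&(im[...,0]>im[...,2]+5)).astype(np.uint8); m[:190]=0;m[222:]=0;m[:,:165]=0;m[:,295:]=0
n,l,st,c=cv2.connectedComponentsWithStats(m); print(st[:6].tolist())
pts=np.argwhere(m>0)[:,::-1].astype(np.float32); r=cv2.minAreaRect(pts); box=cv2.boxPoints(r); print(r,box.tolist())
W=np.array([onz(T,*p,.138) for p in box]); print(np.round(W,4).tolist()); print([round(np.linalg.norm(W[i]-W[(i+1)%4]),4) for i in range(4)])
# green deck
g=((im[...,1]>im[...,2]+25)&(im[...,1]>im[...,0]+8)).astype(np.uint8); g[:60]=0; g[205:]=0; g[:,:160]=0;g[:,320:]=0
for x in range(172,298,12):
    col=im[:,x]; ys=np.nonzero(g[:,x])[0]; print(x,ys.max(),np.round(onz(T,x,ys.max()+.5,.15),4)[:2])
```

```text
[[150, 144, 143], [149, 143, 142], [149, 143, 142], [149, 143, 142]] [[96, 96, 96], [84, 86, 87], [78, 81, 82]]
[[0, 0, 512, 384, 196024], [238, 190, 1, 2, 2], [257, 192, 17, 2, 21], [171, 197, 52, 12, 294], [283, 196, 12, 1, 12], [239, 206, 12, 6, 54]]
((232.4615478515625, 198.80770874023438), (121.43000793457031, 23.566598892211914), 7.125016689300537) [[170.7538604736328, 202.96923828125], [173.6769256591797, 179.58462524414062], [294.16925048828125, 194.64617919921875], [291.24615478515625, 218.03079223632812]]
[[0.522, 0.2541, 0.138], [0.5894, 0.2466, 0.138], [0.5417, -0.0976, 0.138], [0.4749, -0.0876, 0.138]]
[np.float64(0.0678), np.float64(0.3474), np.float64(0.0675), np.float64(0.3449)]
172 182 [0.579  0.2492]
184 184 [0.5728 0.2152]
196 186 [0.5667 0.1811]
208 187 [0.5634 0.1472]
220 189 [0.5573 0.1132]
232 190 [0.554  0.0793]
244 192 [0.5479 0.0454]
256 194 [0.5418 0.0115]
268 195 [ 0.5385 -0.0224]
280 197 [ 0.5324 -0.0562]
292 198 [ 0.5292 -0.09  ]
```

Run:
```python
from rig import env
from h import *
d=cams(env); T=d["top"]
im=T["color"].astype(float); 
F=[];B=[];G=[]
def cross(v,y0,lvl):
    return y0
for x in list(range(176,222,4))+list(range(262,286,3)):
    c=im[:,x,0]; yc=198.5+(x-172)*(14.8/117)+1.5
    y=int(round(yc)); top=c[y]
    if top<125: print(x,"dark",c[y-5:y+6]);continue
    f=next(k for k in range(y,y+8) if c[k+1]<(top+70)/2); 
    b=next(k for k in range(y,y-8,-1) if c[k-1]<(top+90)/2)
    hl=(top+70)/2; F.append((x,f+(c[f]-hl)/(c[f]-c[f+1])))
    hl=(top+90)/2; B.append((x,b-(c[b]-hl)/(c[b]-c[b-1])))
for n,P,z in(("front",F,.138),("back",B,.138)):
    P=np.array(P); W=np.array([onz(T,*p,z)[:2] for p in P]); k=np.polyfit(W[:,1],W[:,0],1); print(n,k,"res",np.std(W[:,0]-np.polyval(k,W[:,1])),len(P)) 
for x in (190,270): print(x,im[180:215,x].astype(int).tolist())
# ends along panel line
for yv,xs in((200,range(164,180)),(215,range(280,298))): print([(x,int(im[yv,x,0]),int(im[yv,x,2])) for x in xs])
```

```text
front [0.14549634 0.48644804] res 0.00022574783060700675 20
back [0.13917144 0.50550174] res 0.002646460054230496 20
190 [[134, 94, 60], [139, 99, 63], [141, 95, 60], [144, 97, 62], [131, 94, 60], [67, 72, 47], [37, 41, 33], [32, 32, 31], [32, 32, 33], [41, 42, 42], [39, 39, 41], [59, 63, 64], [100, 105, 107], [108, 114, 116], [102, 108, 109], [81, 85, 87], [81, 85, 87], [81, 84, 86], [95, 95, 95], [133, 127, 126], [152, 144, 143], [149, 142, 141], [148, 141, 140], [147, 141, 140], [143, 137, 136], [118, 112, 112], [53, 52, 52], [54, 53, 53], [54, 55, 56], [55, 63, 74], [53, 72, 94], [51, 69, 90], [50, 68, 88], [49, 66, 86], [49, 66, 86]]
270 [[96, 120, 77], [96, 120, 77], [97, 120, 77], [96, 120, 77], [96, 119, 76], [96, 119, 76], [96, 119, 76], [96, 119, 76], [96, 119, 77], [96, 119, 76], [96, 119, 77], [109, 135, 86], [136, 169, 107], [129, 159, 101], [106, 132, 85], [106, 131, 84], [56, 67, 45], [37, 38, 35], [37, 37, 36], [42, 42, 43], [43, 42, 44], [46, 46, 48], [76, 80, 82], [110, 117, 118], [107, 114, 115], [95, 101, 103], [83, 86, 88], [82, 86, 88], [78, 81, 82], [94, 93, 93], [144, 138, 137], [148, 142, 141], [149, 143, 142], [150, 143, 142], [150, 144, 143]]
[(164, 90, 163), (165, 90, 163), (166, 90, 164), (167, 90, 164), (168, 86, 155), (169, 80, 143), (170, 116, 140), (171, 145, 143), (172, 150, 143), (173, 149, 142), (174, 149, 142), (175, 149, 142), (176, 149, 142), (177, 150, 142), (178, 150, 142), (179, 149, 141)]
[(280, 149, 141), (281, 148, 140), (282, 147, 139), (283, 146, 138), (284, 146, 138), (285, 147, 140), (286, 148, 140), (287, 149, 141), (288, 111, 110), (289, 59, 85), (290, 50, 87), (291, 50, 88), (292, 51, 88), (293, 50, 87), (294, 50, 87), (295, 51, 88), (296, 50, 87), (297, 51, 88)]
```

Run:
```python
from rig import env
from h import *
d=cams(env); T=d["top"];S=d["scene"]
yaw=-.1445; ex=np.array([np.cos(yaw),np.sin(yaw),0]); ey=np.array([-ex[1],ex[0],0])
a=onz(T,170.2,202,.138);b=onz(T,288.0,216,.138)
mid=(a+b)/2; print("panel ends",a,b,(a-b)@ey)
my=mid@ey; 
# drawer origin: on front line at that lateral
# solve point p=ex*u+ey*my with p.x=.48645+.1455 p.y
u=(.48645+.1455*my*ey[1]-my*ey[0])/(ex[0]-.1455*ex[1]); D=ex*u+ey*my; print("drawer origin",D, "u,v",u,my)
def loc(X): X=np.asarray(X); return np.round([(X-D)@ex,(X-D)@ey,X[2]],4)
red={}
for n,s in d.items():
    im=s["color"].astype(int); m=((im[...,2]>120)&(im[...,1]<70)&(im[...,0]<70)).astype(np.uint8)
    k,l,st,c=cv2.connectedComponentsWithStats(m); print(n,[(st[i].tolist(),c[i].round(2).tolist()) for i in range(1,k) if st[i][4]>8])
for n,p,q in(("bar",(229.3,198.2),(280,160)),("barL",(222.3,197.3),(285.5,158)),("barR",(236.3,198.7),(274.5,162.3)),("keepertop",(229.5,207),(277.3,165.5)),("redtop",(232.6,170.5),(290,175))):
    X,e=tri(T,p,S,q); print(n,np.round(X,4),"res",round(e,4),"in drawer",loc(X))
for p in((230,165),(170.0,183),(298,197),(270,193.8),(190,184.5)): print(p,loc(onz(T,*p,.15)))
# plate in scene and top
X,e=tri(T,(236.2,160.8),S,(291,193.5));print("screw",X,e,loc(X))
for p in((230,156.5),(242,158)): print("plate rear",loc(onz(T,*p,.153)))
```

```text
panel ends [0.52481262 0.25566355 0.138     ] [ 0.48081103 -0.07854394  0.138     ] 0.33706051565350864
drawer origin [0.49940753 0.08905518 0.        ] u,v 0.4813789801906345 0.16004056047831602
scene [([287, 175, 7, 3, 13], [289.15, 175.62])]
top [([29, 75, 6, 5, 24], [31.33, 77.04]), ([163, 136, 2, 6, 9], [163.44, 138.33]), ([228, 168, 9, 3, 23], [232.57, 168.91])]
bar [0.5235 0.0843 0.2179] res 0.0008 in drawer [ 0.0245 -0.0013  0.2179]
barL [0.5261 0.1032 0.2195] res 0.0013 in drawer [0.0244 0.0178 0.2195]
barR [0.5219 0.0651 0.2161] res 0.0 in drawer [ 0.0257 -0.0205  0.2161]
keepertop [0.5051 0.0863 0.1719] res 0.0012 in drawer [ 0.006  -0.0019  0.1719]
redtop [0.5976 0.0748 0.2244] res 0.0009 in drawer [0.0992 0.     0.2244]
(230, 165) [0.1275 0.014  0.15  ]
(170.0, 183) [0.0535 0.1753 0.15  ]
(298, 197) [ 0.0617 -0.1893  0.15  ]
(270, 193.8) [ 0.0603 -0.1096  0.15  ]
(190, 184.5) [0.0567 0.1185 0.15  ]
screw [0.63249484 0.06338867 0.17696359] 0.004049757778654486 [ 0.1354 -0.0062  0.177 ]
plate rear [0.1514 0.0172 0.153 ]
plate rear [ 0.1516 -0.0173  0.153 ]
```

```bash
cat >> h.py <<'E'
yaw=-.1445; ex=np.array([np.cos(yaw),np.sin(yaw),0]); ey=np.array([-ex[1],ex[0],0]); D=np.array([.49941,.08906,0])
def loc(X): X=np.asarray(X); return np.round([(X-D)@ex,(X-D)@ey,X[2]],4)
def wor(a,b,z): return D+a*ex+b*ey+np.array([0,0,z])
Rt=np.column_stack([-ex,ey,[0,0,-1.]])
def plan(env,tgt,R=Rt):
    o=env.get_obs(); R0=Rn.from_rotvec(o["eef_rot"]).as_matrix()
    print("travel mm",np.round(R0.T@(np.array(tgt)-o["tool_pos"])*1e3,1),"rot deg",np.round(np.degrees(Rn.from_matrix(R0.T@R).as_rotvec()),2))
def st(env):
    o=env.get_obs(); print("t",round(float(o["t"]),2),"tcp loc",loc(o["tool_pos"]),"F loc",np.round([o["contact_force"]@ex,o["contact_force"]@ey,o["contact_force"][2]],1),"w",round(float(o["width"]),3))
E
python3 - <<'E'
from rig import env
from h import *
st(env); plan(env,wor(-.051,-.110,.29)); print(wor(-.051,-.110,.29))
for p,z in(((112,205),.2),((178,265),.04)): print(onz(env.snapshot("top"),*p,z))
E
```

```text
t 0.4 tcp loc [-0.3183  0.4174  0.3037] F loc [ 0.6 -0.1  0.8] w 1.002
travel mm [-400.6 -434.9   13.8] rot deg [-1.000e-02 -0.000e+00 -1.577e+01]
[ 0.43310178 -0.0124497   0.29      ]
[0.51084008 0.40186389 0.2       ]
[0.34643609 0.24701802 0.04      ]
```

Emit:
servo_tool([
  {"travel": [-0.033,-0.036,0.001],"rot": [0,0,-1.5]},
  {"travel": [-0.06,-0.066,0.002],"rot": [0,0,-3]},
  {"travel": [-0.09,-0.098,0.003],"rot": [0,0,-5]},
  {"travel": [-0.118,-0.128,0.004],"rot": [0,0,-7]},
  {"travel": [-0.146,-0.158,0.005],"rot": [0,0,-9]},
  {"travel": [-0.174,-0.188,0.006],"rot": [0,0,-11]},
  {"travel": [-0.202,-0.218,0.007],"rot": [0,0,-12.5]},
  {"travel": [-0.23,-0.249,0.008],"rot": [0,0,-14]},
  {"travel": [-0.258,-0.28,0.009],"rot": [0,0,-15.8]},
  {"travel": [-0.286,-0.31,0.01],"rot": [0,0,-15.8]},
  {"travel": [-0.314,-0.34,0.011],"rot": [0,0,-15.8]},
  {"travel": [-0.342,-0.37,0.012],"rot": [0,0,-15.8]},
], fingers=1, squeeze=60)

```text
t: 1.5
tool_pos: [0.4048, 0.0724, 0.2924]
eef_rot: [0.226, 3.132, 0.001]
contact_force: [0.4, 0.6, 0.3]
width: 0.0
```

Run:
```python
from rig import env
from h import *
st(env); plan(env,wor(-.051,-.110,.178))
```

```text
t 1.5 tcp loc [-0.0913 -0.0301  0.2924] F loc [0.3 0.6 0.3] w 0.0
travel mm [-40.1 -80.  114.4] rot deg [0.02 0.08 0.04]
```

Emit:
servo_tool([
  {"travel": [-0.01,-0.03,0.02]},
  {"travel": [-0.02,-0.06,0.04]},
  {"travel": [-0.03,-0.08,0.065]},
  {"travel": [-0.04,-0.08,0.09]},
  {"travel": [-0.04,-0.08,0.105]},
  {"travel": [-0.04,-0.08,0.114]},
  {"travel": [-0.04,-0.08,0.114]},
  {"travel": [-0.04,-0.08,0.114]},
])

```text
schema error: expected keys travel, rot
```

Run:
```python
from rig import env
from h import *
st(env); d=cams(env,"1"); crop(d["top"]["color"],160,140,300,240,5,"ct1.png"); crop(d["scene"]["color"],215,115,335,205,6,"cs1.png")
```

```text
t 1.5 tcp loc [-0.0913 -0.0301  0.2924] F loc [0.3 0.6 0.3] w 0.0
```

View pics/ct1.png

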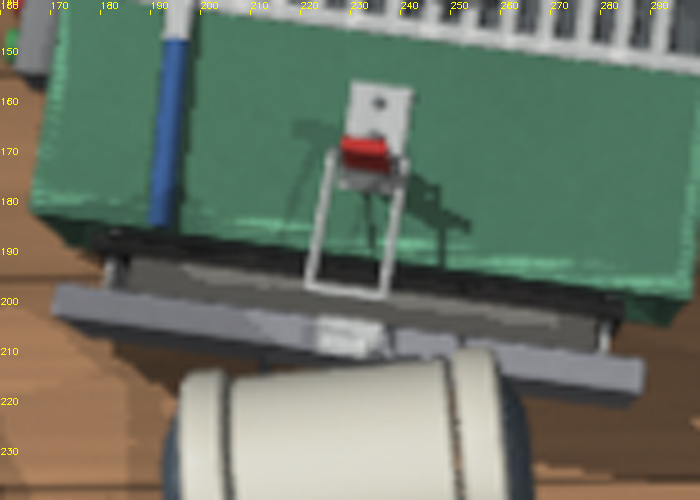

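View pics/cs1.png

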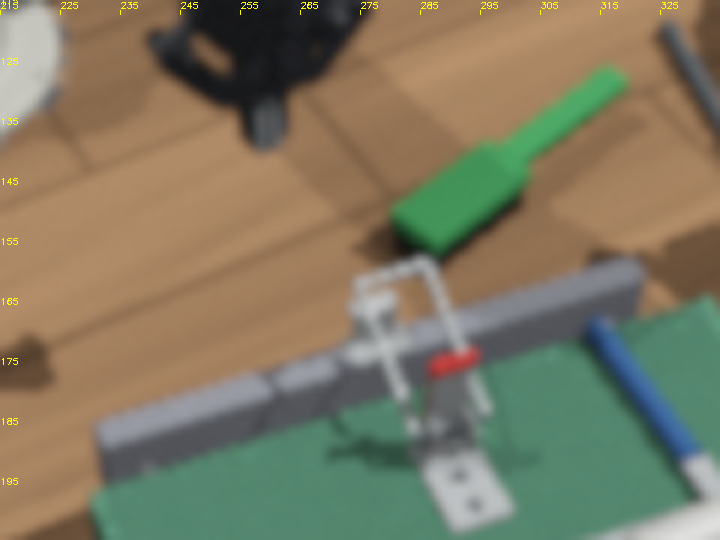

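The move was refused because every row needs a rot key, so nothing moved. The pictures show the gripper at about scene (255,130), still clear of the drawer. I'll resend it.

Emit:
servo_tool([
  {"travel": [-0.01,-0.03,0.02],"rot": [0,0,0]},
  {"travel": [-0.02,-0.06,0.04],"rot": [0,0,0]},
  {"travel": [-0.03,-0.08,0.065],"rot": [0,0,0]},
  {"travel": [-0.04,-0.08,0.09],"rot": [0,0,0]},
  {"travel": [-0.04,-0.08,0.105],"rot": [0,0,0]},
  {"travel": [-0.04,-0.08,0.114],"rot": [0,0,0]},
  {"travel": [-0.04,-0.08,0.114],"rot": [0,0,0]},
])

```text
t: 2.18
tool_pos: [0.432, -0.0099, 0.1758]
eef_rot: [-0.225, -3.13, -0.0]
contact_force: [0.1, 0.6, 0.1]
width: 0.005
```

Run:
```python
from rig import env
from h import *
st(env); d=cams(env,"1"); crop(d["top"]["color"],200,150,340,250,5,"ct2.png"); crop(d["scene"]["color"],195,125,315,215,6,"cs2.png")
```

```text
t 2.18 tcp loc [-0.0525 -0.1077  0.1758] F loc [0.  0.6 0.1] w 0.005
```

View pics/ct2.png

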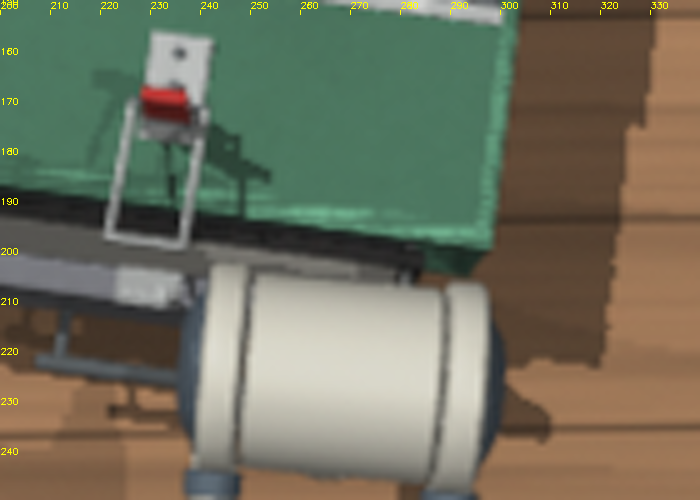

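View pics/cs2.png

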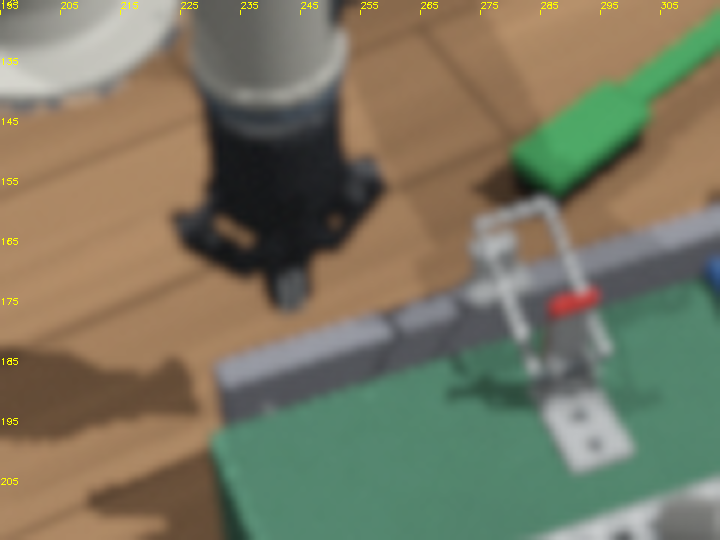

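The fingers are at scene (242,174), about 40 mm in front of the bare right end of the panel. I'll close in gently.

Emit:
servo_tool([
  {"travel": [-0.01,0,0],"rot": [0,0,0]},
  {"travel": [-0.02,0,0],"rot": [0,0,0]},
  {"travel": [-0.028,0,0],"rot": [0,0,0]},
  {"travel": [-0.032,0,0],"rot": [0,0,0]},
  {"travel": [-0.035,0,0],"rot": [0,0,0]},
  {"travel": [-0.038,0,0],"rot": [0,0,0]},
  {"travel": [-0.041,0,0],"rot": [0,0,0]},
  {"travel": [-0.044,0,0],"rot": [0,0,0]},
  {"travel": [-0.047,0,0],"rot": [0,0,0]},
])

```text
t: 3.03
tool_pos: [0.4789, -0.0171, 0.1784]
eef_rot: [-0.226, -3.132, -0.0]
contact_force: [-5.7, 1.0, 3.9]
width: -0.002
```

```bash
python3 -c "
from rig import env
from h import *
st(env)"
```

```text
t 3.03 tcp loc [-0.005  -0.108   0.1784] F loc [-5.8  0.1  3.9] w -0.002
```

Emit:
servo_tool([
  {"travel": [-0.002,0,0],"rot": [0,0,0]},
  {"travel": [-0.004,0,0],"rot": [0,0,0]},
  {"travel": [-0.006,0,0],"rot": [0,0,0]},
  {"travel": [-0.008,0,0],"rot": [0,0,0]},
  {"travel": [-0.01,0,0],"rot": [0,0,0]},
  {"travel": [-0.012,0,0],"rot": [0,0,0]},
])

```text
t: 3.53
tool_pos: [0.4908, -0.0188, 0.1783]
eef_rot: [-0.226, -3.132, -0.0]
contact_force: [-4.8, 0.8, 3.2]
width: 0.003
```

Emit:
servo_tool([
  {"travel": [-0.0015,0,0],"rot": [0,0,0]},
  {"travel": [-0.003,0,0],"rot": [0,0,0]},
])

```text
t: 3.7
tool_pos: [0.4937, -0.0192, 0.1783]
eef_rot: [-0.226, -3.132, -0.0]
contact_force: [-10.5, 1.5, 6.3]
width: -0.002
```

Emit:
servo_tool([
  {"travel": [-0.001,0,0],"rot": [0,0,0]},
  {"travel": [-0.002,0,0],"rot": [0,0,0]},
])

```text
t: 3.87
tool_pos: [0.4945, -0.0193, 0.1783]
eef_rot: [-0.225, -3.128, -0.001]
contact_force: [-15.4, 2.6, 9.5]
width: 0.0
```

Emit:
servo_tool([
  {"travel": [-0.0002,0,0],"rot": [0,0,0]},
  {"travel": [-0.0002,0,0],"rot": [0,0,0]},
  {"travel": [-0.0002,0,0],"rot": [0,0,0]},
])

```text
t: 4.12
tool_pos: [0.4946, -0.0193, 0.1783]
eef_rot: [-0.225, -3.128, -0.001]
contact_force: [-14.1, 2.6, 8.2]
width: 0.0
```

Run:
```python
from rig import env
from h import *
st(env); d=cams(env,"3"); st(env); crop(d["top"]["color"],160,140,300,240,5,"ct3.png"); crop(d["scene"]["color"],215,135,335,225,6,"cs3.png")
```

```text
t 4.12 tcp loc [ 0.0108 -0.108   0.1783] F loc [-14.3   0.5   8.2] w 0.0
t 4.22 tcp loc [ 0.0108 -0.108   0.1783] F loc [-13.2   0.1   8.6] w 0.002
```

View pics/ct3.png

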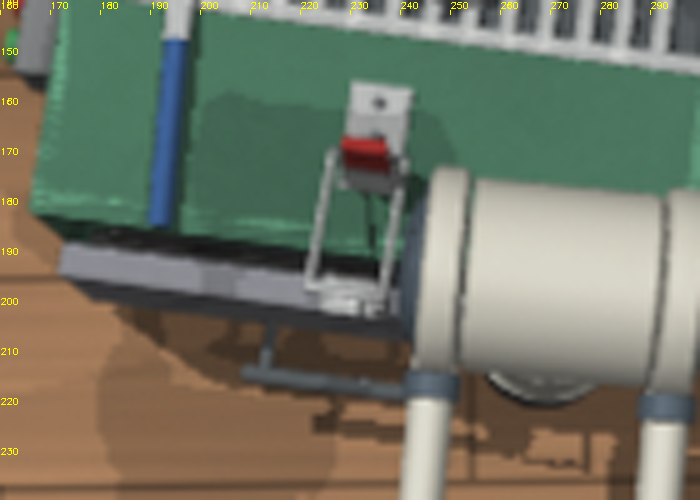

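View pics/cs3.png

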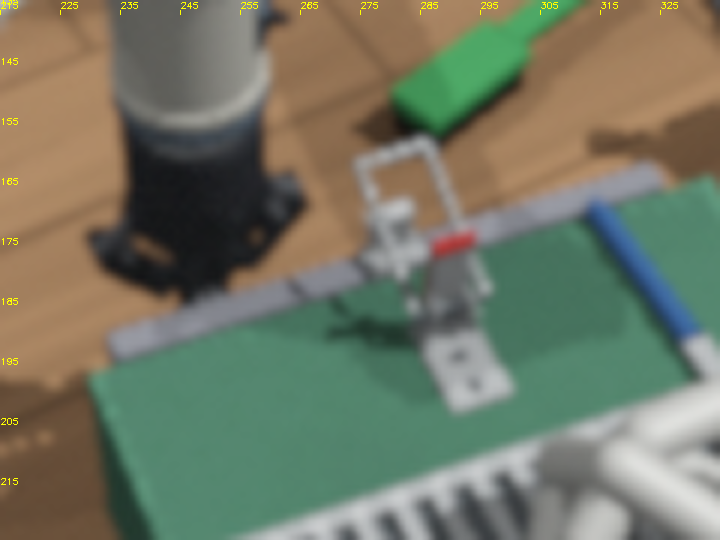

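The panel is now nearly against the deck, with its edge at top (175,195). The push reads 13–14 N, so I'll raise it slightly to 15–17 N and hold.

Emit:
servo_tool([
  {"travel": [-0.0006,0,0],"rot": [0,0,0]},
  {"travel": [-0.0006,0,0],"rot": [0,0,0]},
  {"travel": [-0.0006,0,0],"rot": [0,0,0]},
  {"travel": [-0.0006,0,0],"rot": [0,0,0]},
])

```text
t: 4.55
tool_pos: [0.4948, -0.0193, 0.1783]
eef_rot: [-0.225, -3.127, -0.001]
contact_force: [-15.4, 3.2, 9.6]
width: -0.0
```

Emit:
servo_tool([
  {"travel": [-0.0003,0,0],"rot": [0,0,0]},
  {"travel": [-0.0003,0,0],"rot": [0,0,0]},
  {"travel": [-0.0003,0,0],"rot": [0,0,0]},
  {"travel": [-0.0003,0,0],"rot": [0,0,0]},
])

```text
t: 4.88
tool_pos: [0.4949, -0.0194, 0.1783]
eef_rot: [-0.225, -3.126, -0.001]
contact_force: [-17.6, 2.0, 9.6]
width: -0.003
```

Run:
```python
from rig import env
from h import *
st(env); d=cams(env); T=d["top"]; im=T["color"].astype(float); F=[]
for x in range(176,218,3):
    c=im[:,x,0]; k=int(round(193+(x-172)*.1265))
    top=np.median(c[k-1:k+3]); 
    f=next(j for j in range(k,k+12) if c[j+1]<(top+60)/2); hl=(top+60)/2
    F.append(loc(onz(T,x,f+(c[f]-hl)/(c[f]-c[f+1]),.138)))
F=np.array(F); print(F[:,0])
```

```text
t 4.88 tcp loc [ 0.0111 -0.108   0.1783] F loc [-17.7  -0.6   9.6] w -0.003
[0.0223 0.0231 0.023  0.0227 0.0232 0.0227 0.023  0.0231 0.0228 0.0235
 0.0232 0.023  0.023  0.023 ]
```

Seated at 17.7 N (total contact about 20 N), and the drawer moved in 23 mm. Now I'll back off and lift away.

Emit:
servo_tool([
  {"travel": [0.003,0,0],"rot": [0,0,0]},
  {"travel": [0.01,0,0],"rot": [0,0,0]},
  {"travel": [0.03,0,0],"rot": [0,0,0]},
  {"travel": [0.05,0,-0.02],"rot": [0,0,0]},
  {"travel": [0.06,0,-0.05],"rot": [0,0,0]},
  {"travel": [0.07,-0.01,-0.085],"rot": [0,0,0]},
  {"travel": [0.08,-0.03,-0.12],"rot": [0,0,0]},
  {"travel": [0.09,-0.03,-0.13],"rot": [0,0,0]},
], fingers=0.3)

```text
t: 5.65
tool_pos: [0.4037, -0.0383, 0.3139]
eef_rot: [0.228, 3.124, -0.004]
contact_force: [0.7, -0.1, 0.8]
width: 0.699
```

Run:
```python
from rig import env
from h import *
st(env); d=cams(env,"4"); crop(d["top"]["color"],160,140,300,240,5,"ct4.png"); crop(d["scene"]["color"],255,145,335,205,9,"cs4.png")
crop(d["top"]["color"],205,145,275,215,8,"ct4b.png")
```

```text
t 5.65 tcp loc [-0.0764 -0.1398  0.3139] F loc [ 0.7 -0.   0.8] w 0.699
```

View pics/ct4b.png

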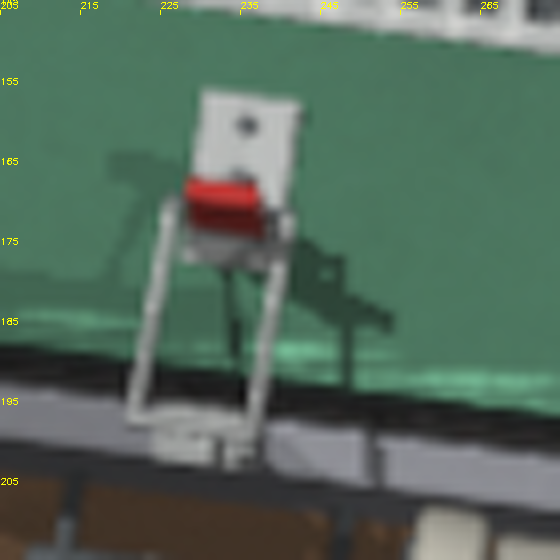

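View pics/cs4.png

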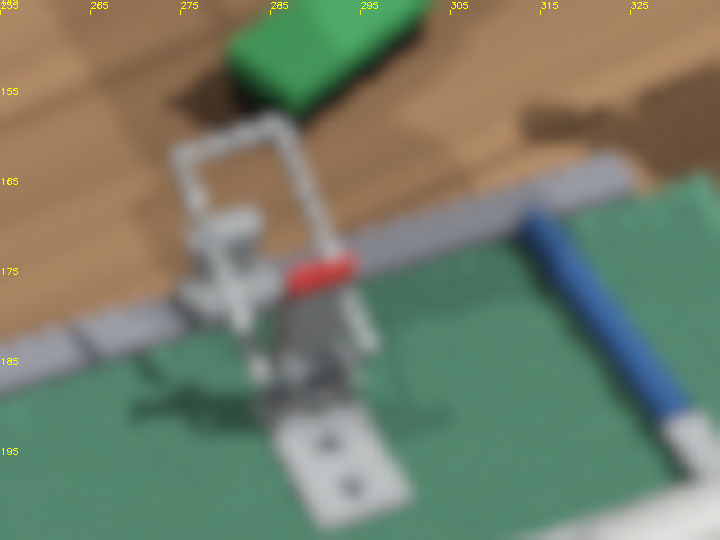

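Run:
```python
from rig import env
from h import *
d=cams(env); T=d["top"];S=d["scene"]
for n,p,q in(("barL",(221.6,196.9),(286.7,158.7)),("barR",(236.9,198.7),(275,161.7)),("legL low",(226.3,171),(296.5,183)),("legR low",(240.5,172.5),(284,186))):
    X,e=tri(T,p,S,q); print(n,loc(X),"res",round(e,4))
print("lip top scene now",[loc(onz(S,*p,.1678)) for p in((281.1,169.7),(279,169),(283,168),(278.5,171.5),(284.3,170))])
print("lip top scene 0",[loc(onz(S,*p,.1678)) for p in((277.7,165.8),)])
print("keeper front edge top",[loc(onz(T,*p,.1678)) for p in((229,203.5),(229,207),(229,200))])
# predicted projections for bar hypotheses
for kx in (.024,.027,.030,.033):
    print(kx,"lip tip top corners -> top px",[np.round(proj(T,wor(kx-.003,y,.1678)),1).tolist() for y in(.013,-.013)],"stem back top scene",[np.round(proj(S,wor(kx+.0075,y,.1678)),1).tolist() for y in(.013,-.013)],"lip tip scene",[np.round(proj(S,wor(kx-.003,y,.1678)),1).tolist() for y in(.013,-.013)])
for hx in (.100,.105,.110): print(hx,"bail hinge approx px",[np.round(proj(T,wor(hx+.004,y,.1805)),1).tolist() for y in(.02,-.02)],[np.round(proj(S,wor(hx+.004,y,.1805)),1).tolist() for y in(.02,-.02)])
# red centroids
m=lambda im:((im[...,2].astype(int)>im[...,1].astype(int)*1.8)&(im[...,2]>100)).astype(np.uint8)
P=[]
for s,(x0,y0,x1,y1) in((T,(225,160,243,180)),(S,(280,165,300,182))):
    mm=m(s["color"]); z=np.zeros_like(mm); z[y0:y1,x0:x1]=mm[y0:y1,x0:x1]; mo=cv2.moments(z,True); P.append((mo["m10"]/mo["m00"],mo["m01"]/mo["m00"]))
X,e=tri(T,P[0],S,P[1]); print("red",P,loc(X),e)
```

```text
barL [0.0259 0.0208 0.2163] res 0.0023
barR [ 0.0261 -0.0207  0.2192] res 0.0023
legL low [0.1043 0.0217 0.1799] res 0.0031
legR low [ 0.1038 -0.0201  0.1841] res 0.0003
lip top scene now [array([0.025 , 0.0049, 0.1678]), array([ 0.0195, -0.0005,  0.1678]), array([0.0205, 0.0138, 0.1678]), array([ 0.029 , -0.0064,  0.1678]), array([0.0303, 0.0143, 0.1678])]
lip top scene 0 [array([0.0047, 0.0011, 0.1678])]
keeper front edge top [array([0.0157, 0.0003, 0.1678]), array([ 0.006 , -0.0011,  0.1678]), array([0.0254, 0.0016, 0.1678])]
0.024 lip tip top corners -> top px [[224.7, 201.0], [234.0, 202.2]] stem back top scene [[284.1, 170.4], [277.0, 172.6]] lip tip scene [[282.8, 168.2], [275.7, 170.4]]
0.027 lip tip top corners -> top px [[224.9, 200.0], [234.1, 201.2]] stem back top scene [[284.5, 171.0], [277.3, 173.2]] lip tip scene [[283.2, 168.8], [276.1, 171.0]]
0.03 lip tip top corners -> top px [[225.0, 198.9], [234.3, 200.1]] stem back top scene [[284.8, 171.6], [277.7, 173.9]] lip tip scene [[283.6, 169.4], [276.4, 171.6]]
0.033 lip tip top corners -> top px [[225.2, 197.8], [234.4, 199.1]] stem back top scene [[285.2, 172.3], [278.0, 174.5]] lip tip scene [[283.9, 170.0], [276.8, 172.3]]
0.1 bail hinge approx px [[226.2, 170.8], [240.4, 172.6]] [[295.3, 183.0], [284.0, 186.7]]
0.105 bail hinge approx px [[226.4, 169.0], [240.7, 170.9]] [[296.0, 184.2], [284.6, 187.9]]
0.11 bail hinge approx px [[226.7, 167.3], [240.9, 169.1]] [[296.7, 185.3], [285.2, 189.0]]
red [(232.15384615384616, 168.84615384615384), (289.8888888888889, 175.22222222222223)] [ 0.1024 -0.      0.2272] 0.001598149186161617
```

Run:
```python
import cv2; from h import *
a=cv2.imread("pics/top0.png"); 
for x in (226,229,232): print(x,[(y,int(a[y,x].mean())) for y in range(196,216)])
b=cv2.imread("pics/top4.png")
for x in (226,229,232): print(x,[(y,int(b[y,x].mean())) for y in range(190,208)])
crop(a,212,190,248,220,20,"k0.png")
s=cv2.imread("pics/scene4.png"); crop(s,268,155,300,190,18,"k1.png")
```

```text
226 [(196, 90), (197, 155), (198, 160), (199, 95), (200, 84), (201, 85), (202, 93), (203, 139), (204, 188), (205, 177), (206, 170), (207, 190), (208, 192), (209, 183), (210, 155), (211, 55), (212, 55), (213, 57), (214, 65), (215, 70)]
229 [(196, 56), (197, 127), (198, 175), (199, 103), (200, 85), (201, 84), (202, 84), (203, 120), (204, 181), (205, 185), (206, 166), (207, 178), (208, 192), (209, 192), (210, 168), (211, 84), (212, 55), (213, 56), (214, 61), (215, 69)]
232 [(196, 47), (197, 107), (198, 170), (199, 146), (200, 84), (201, 85), (202, 84), (203, 108), (204, 163), (205, 192), (206, 191), (207, 192), (208, 205), (209, 199), (210, 176), (211, 128), (212, 55), (213, 55), (214, 58), (215, 67)]
226 [(190, 60), (191, 34), (192, 33), (193, 37), (194, 47), (195, 105), (196, 158), (197, 146), (198, 142), (199, 142), (200, 159), (201, 152), (202, 118), (203, 49), (204, 49), (205, 49), (206, 49), (207, 51)]
229 [(190, 80), (191, 34), (192, 33), (193, 27), (194, 35), (195, 86), (196, 145), (197, 151), (198, 151), (199, 127), (200, 160), (201, 158), (202, 141), (203, 64), (204, 49), (205, 49), (206, 49), (207, 50)]
232 [(190, 84), (191, 44), (192, 33), (193, 30), (194, 35), (195, 70), (196, 129), (197, 162), (198, 153), (199, 119), (200, 82), (201, 80), (202, 77), (203, 67), (204, 49), (205, 48), (206, 49), (207, 50)]
```

View pics/k0.png

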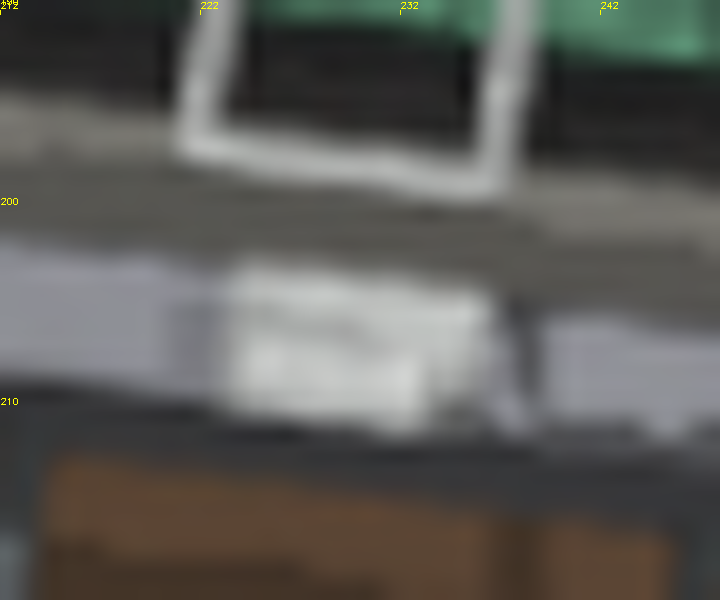

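View pics/k1.png

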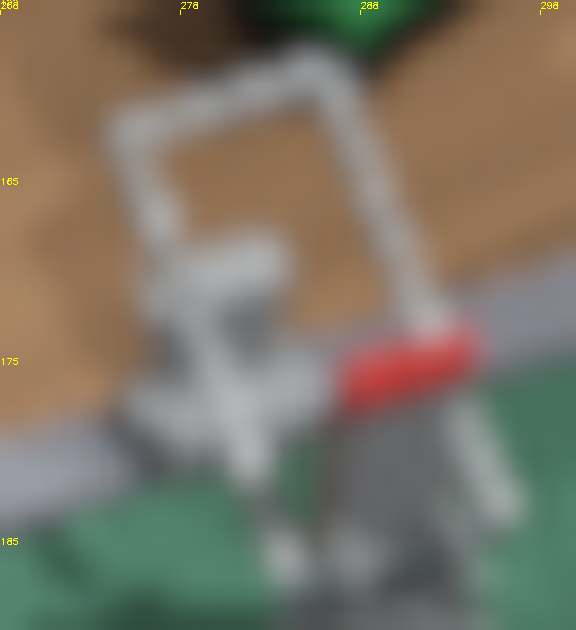

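```bash
cat > kin.py <<'E'
import numpy as np
def chain(P,hx=.103,hz=.166,g=.012):
    H=np.array([hx,hz]); P=np.array(P); v=H-P; L=np.linalg.norm(v); a,b=.015,.0895
    c=(L*L+b*b-a*a)/(2*L*b)
    if abs(c)>1: return None
    be=np.arccos(c); base=np.arctan2(v[1],v[0])
    out=[]
    for s in(1,-1):
        d=base+s*be; B=P+b*np.array([np.cos(d),np.sin(d)]); th=np.arctan2(B[1]-hz,B[0]-hx)+.25
        G=P+g*np.array([np.cos(d),np.sin(d)]); tip=H+.061*np.array([np.cos(th),np.sin(th)])
        out.append((round(th,2),round(-np.degrees(d),1),G.round(4).tolist(),tip.round(4).tolist()))
    return out
E
python3 - <<'E'
from kin import *
for hx in(.101,.104,.107):
  print(hx)
  for P in((.026,.218),(.016,.214),(.012,.205),(.012,.19),(.012,.175),(.012,.155),(.022,.155)): print(P,chain(P,hx))
E
```

```text
0.101
(0.026, 0.218) [(np.float64(1.41), np.float64(25.3), [0.0369, 0.2129], [0.1105, 0.2263]), (np.float64(-2.13), np.float64(44.2), [0.0346, 0.2096], [0.0688, 0.1142])]
(0.016, 0.214) [(np.float64(1.94), np.float64(21.7), [0.0271, 0.2096], [0.0787, 0.2228]), (np.float64(-2.47), np.float64(37.2), [0.0256, 0.2067], [0.0531, 0.1282])]
(0.012, 0.205) [(np.float64(2.01), np.float64(15.7), [0.0236, 0.2017], [0.0749, 0.2212]), (np.float64(-2.34), np.float64(31.6), [0.0222, 0.1987], [0.0586, 0.1221])]
(0.012, 0.19) [(np.float64(1.82), np.float64(5.8), [0.0239, 0.1888], [0.0861, 0.2251]), (np.float64(-1.84), np.float64(24.4), [0.0229, 0.185], [0.0845, 0.1073])]
(0.012, 0.175) [(np.float64(1.8), np.float64(-3.8), [0.024, 0.1758], [0.0871, 0.2254]), (np.float64(-1.5), np.float64(15.4), [0.0236, 0.1718], [0.1052, 0.1051])]
(0.012, 0.155) [(np.float64(2.04), np.float64(-16.6), [0.0235, 0.1584], [0.0735, 0.2204]), (np.float64(-1.29), np.float64(2.6), [0.024, 0.1545], [0.1177, 0.1073])]
(0.022, 0.155) [(np.float64(1.32), np.float64(-15.7), [0.0336, 0.1582], [0.116, 0.2251]), (np.float64(-0.55), n
[... 1649 characters left out ...]
t64(26.6), [0.0227, 0.1996], [0.0491, 0.1468])]
(0.012, 0.19) [(np.float64(2.24), np.float64(6.6), [0.0239, 0.1886], [0.0692, 0.2139]), (np.float64(-2.23), np.float64(21.8), [0.0231, 0.1856], [0.0694, 0.1179])]
(0.012, 0.175) [(np.float64(2.21), np.float64(-3.1), [0.024, 0.1757], [0.0708, 0.2151]), (np.float64(-1.89), np.float64(14.0), [0.0236, 0.1721], [0.0876, 0.1082])]
(0.012, 0.155) [(np.float64(2.43), np.float64(-15.1), [0.0236, 0.1581], [0.0608, 0.2058]), (np.float64(-1.7), np.float64(1.9), [0.024, 0.1546], [0.0992, 0.1055])]
(0.022, 0.155) [(np.float64(1.78), np.float64(-16.9), [0.0335, 0.1585], [0.0945, 0.2257]), (np.float64(-1.02), np.float64(2.1), [0.034, 0.1546], [0.1389, 0.114])]
```

Run:
```python
from rig import env
from h import *
st(env); plan(env,wor(.037,0,.315)); plan(env,wor(.037,0,.271))
```

```text
t 5.85 tcp loc [-0.0763 -0.1379  0.3069] F loc [ 0.1  0.7 -0.7] w 0.699
travel mm [-113.3  137.9   -8. ] rot deg [0.01 0.01 0.01]
travel mm [-113.3  137.9   36. ] rot deg [0.01 0.01 0.01]
```

Emit:
servo_tool([
  {"travel": [-0.02,0.025,-0.008],"rot": [0,0,0]},
  {"travel": [-0.04,0.05,-0.01],"rot": [0,0,0]},
  {"travel": [-0.06,0.075,-0.01],"rot": [0,0,0]},
  {"travel": [-0.08,0.1,-0.01],"rot": [0,0,0]},
  {"travel": [-0.1,0.125,-0.01],"rot": [0,0,0]},
  {"travel": [-0.113,0.138,-0.01],"rot": [0,0,0]},
  {"travel": [-0.113,0.138,-0.01],"rot": [0,0,0]},
  {"travel": [-0.113,0.138,-0.01],"rot": [0,0,0]},
], squeeze=30)

```text
t: 6.52
tool_pos: [0.5358, 0.0848, 0.3141]
eef_rot: [-0.223, -3.128, 0.002]
contact_force: [0.2, 0.5, -0.4]
width: 0.7
```

Run:
```python
from rig import env
from h import *
st(env); plan(env,wor(.037,0,.271)); d=cams(env,"5"); crop(d["scene"]["color"],235,115,335,205,7,"cs5.png")
```

```text
t 6.52 tcp loc [0.0366 0.001  0.3141] F loc [ 0.1  0.6 -0.4] w 0.7
travel mm [-0.6 -1.  43.1] rot deg [-0.09 -0.34  0.14]
```

View pics/cs5.png

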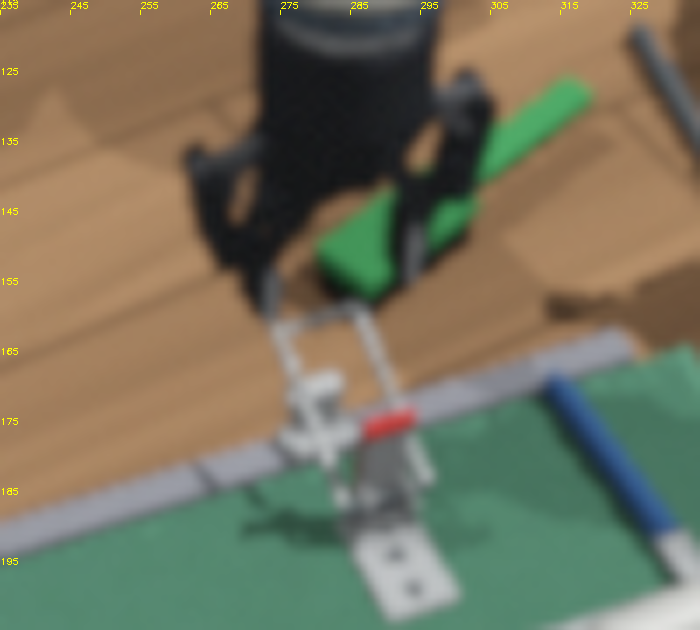

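The fingertips, at scene (273,158) and (293,153), straddle the bail, whose bar ends are at about (274.5,162) and (286,158). Next I'll descend 43 mm and close.

Emit:
servo_tool([
  {"travel": [-0.0005,-0.001,0.015],"rot": [0,0,0]},
  {"travel": [-0.0005,-0.001,0.03],"rot": [0,0,0]},
  {"travel": [-0.0005,-0.001,0.038],"rot": [0,0,0]},
  {"travel": [-0.0005,-0.001,0.043],"rot": [0,0,0]},
  {"travel": [-0.0005,-0.001,0.043],"rot": [0,0,0]},
])

```text
t: 7.03
tool_pos: [0.5352, 0.0822, 0.2737]
eef_rot: [-0.227, -3.131, 0.001]
contact_force: [-0.3, 0.8, 0.5]
width: 0.7
```

Run:
```python
from rig import env
from h import *
st(env); d=cams(env,"6"); crop(d["scene"]["color"],245,125,325,195,9,"cs6.png");crop(d["top"]["color"],195,140,275,220,7,"ct6.png")
```

```text
t 7.03 tcp loc [ 0.0364 -0.0016  0.2737] F loc [-0.4  0.7  0.5] w 0.7
```

View pics/cs6.png

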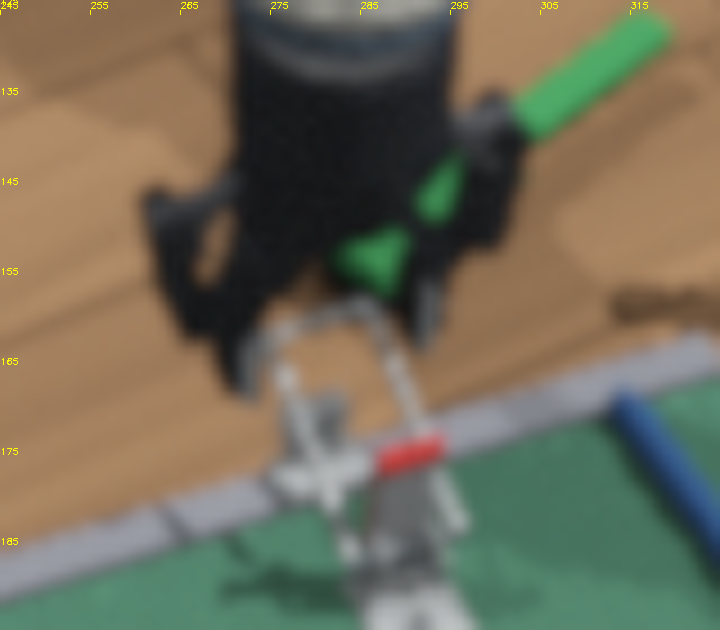

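The tips, at (272,168) and (292,163), are astride the legs just behind the crossbar. Closing now.

Emit:
servo_tool([
  {"travel": [0,0,0],"rot": [0,0,0]},
  {"travel": [0,0,0],"rot": [0,0,0]},
  {"travel": [0,0,0],"rot": [0,0,0]},
  {"travel": [0,0,0],"rot": [0,0,0]},
  {"travel": [0,0,0],"rot": [0,0,0]},
  {"travel": [0,0,0],"rot": [0,0,0]},
], fingers=1, squeeze=30)

```text
t: 7.63
tool_pos: [0.5358, 0.0831, 0.2754]
eef_rot: [-0.225, -3.134, -0.001]
contact_force: [-4.2, 5.0, 2.8]
width: 0.508
```

Run:
```python
from rig import env
from h import *
st(env); d=cams(env,"7"); crop(d["scene"]["color"],245,125,325,195,9,"cs7.png");crop(d["top"]["color"],195,140,275,220,7,"ct7.png")
```

```text
t 7.63 tcp loc [ 0.0368 -0.0006  0.2754] F loc [-4.9  4.3  2.8] w 0.508
```

View pics/cs7.png

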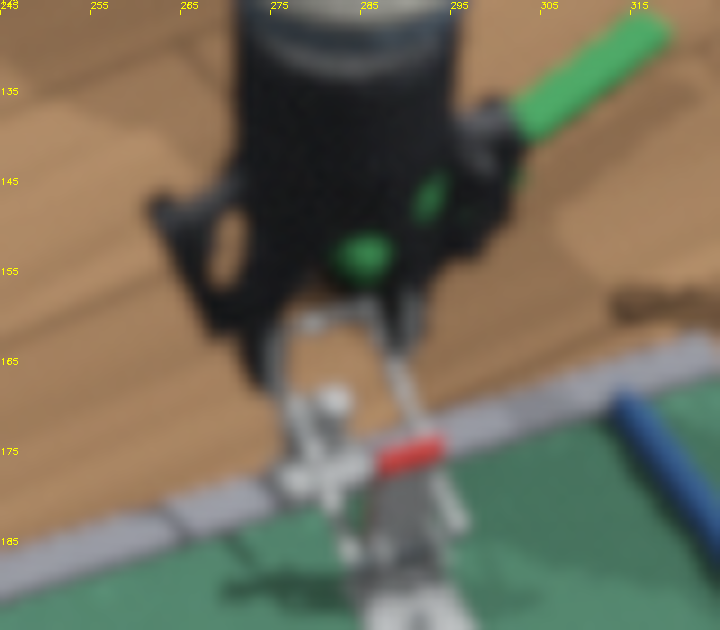

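Run:
```python
from kin import *
import numpy as np
G0=None
for P in((.026,.218),(.023,.208),(.020,.198),(.016,.188),(.0135,.182),(.0135,.175),(.0135,.165),(.0135,.157),(.017,.157),(.022,.157)):
    th,ph,G,tip=chain(P,.104)[0]; G=np.array(G); G0=G if G0 is None else G0
    a=round(max(0,min(20,(24.7-ph)*.55)),1); r=np.radians(a)
    dx,dz=(G-G0)
    print(P,th,ph,"alpha",a,"travel mm",round((-dx+.062*np.sin(r))*1e3,1),round((-dz+.062*(1-np.cos(r)))*1e3,1))
```

```text
(0.026, 0.218) 1.6 24.7 alpha 0 travel mm 0.0 0.0
(0.023, 0.208) 1.54 18.0 alpha 3.7 travel mm 6.5 8.8
(0.02, 0.198) 1.57 11.3 alpha 7.4 travel mm 13.1 17.8
(0.016, 0.188) 1.74 4.5 alpha 11.1 travel mm 20.8 27.1
(0.0135, 0.182) 1.89 0.7 alpha 13.2 travel mm 25.6 32.7
(0.0135, 0.175) 1.9 -3.8 alpha 15.7 travel mm 28.2 39.5
(0.0135, 0.165) 1.98 -10.2 alpha 19.2 travel mm 32.0 49.3
(0.0135, 0.157) 2.1 -15.2 alpha 20 travel mm 33.0 56.6
(0.017, 0.157) 1.87 -15.5 alpha 20 travel mm 29.5 56.5
(0.022, 0.157) 1.52 -15.1 alpha 20 travel mm 24.5 56.6
```

Emit:
servo_tool([
  {"travel": [0.003,0,0.0044],"rot": [0,-1.8,0]},
  {"travel": [0.0065,0,0.009],"rot": [0,-3.7,0]},
  {"travel": [0.01,0,0.0133],"rot": [0,-5.5,0]},
  {"travel": [0.013,0,0.018],"rot": [0,-7.4,0]},
  {"travel": [0.017,0,0.0225],"rot": [0,-9.2,0]},
  {"travel": [0.021,0,0.027],"rot": [0,-11.1,0]},
  {"travel": [0.0235,0,0.03],"rot": [0,-12.2,0]},
  {"travel": [0.0256,0,0.0325],"rot": [0,-13.2,0]},
  {"travel": [0.0256,0,0.0325],"rot": [0,-13.2,0]},
])

```text
t: 8.48
tool_pos: [0.5117, 0.0864, 0.2436]
eef_rot: [0.209, 2.897, -0.023]
contact_force: [4.7, 2.8, 2.7]
width: 0.504
```

Run:
```python
from rig import env
from h import *
st(env); d=cams(env,"8"); crop(d["scene"]["color"],245,125,325,195,9,"cs8.png");crop(d["top"]["color"],195,140,275,220,7,"ct8.png")
```

```text
t 8.48 tcp loc [ 0.0125 -0.0008  0.2436] F loc [4.2 3.5 2.7] w 0.504
```

View pics/cs8.png

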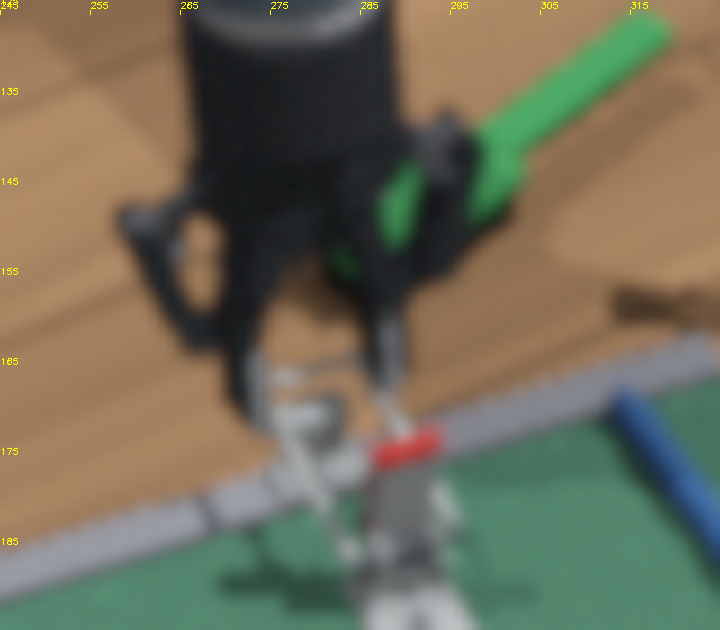

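View pics/ct8.png

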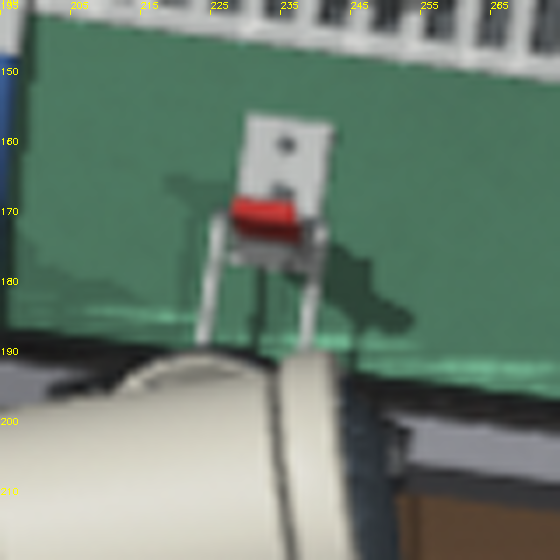

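Run:
```python
from rig import env
from h import *
from kin import chain
s=env.snapshot("scene")
def plane(u,v,y=0.):
    c,d=ray(s,u,v); k=(y-(c-D)@ey)/(d@ey); return loc(c+k*d)
im=s["color"]
for x in range(273,288): print(x,im[158:172,x].mean(1).astype(int).tolist())
for p in((280,166),(280,165.3),(281,165.3),(279.5,166.5)):print(p,plane(*p))
print("expected px",proj(s,wor(.0135,0,.182)),proj(s,wor(.0135,.02,.182)),proj(s,wor(.0135,-.02,.182)), "red for th 1.6",proj(s,wor(.102,0,.227)))
print(proj(s,wor(.018,0,.182)),proj(s,wor(.022,0,.182)),proj(s,wor(.022,0,.188)))
```

```text
273 [32, 35, 44, 53, 61, 76, 95, 105, 105, 102, 100, 99, 97, 98]
274 [49, 61, 76, 87, 97, 108, 114, 117, 120, 119, 117, 115, 116, 115]
275 [71, 90, 104, 112, 120, 125, 123, 128, 143, 141, 129, 132, 142, 144]
276 [80, 102, 117, 123, 127, 129, 127, 135, 155, 152, 137, 142, 159, 166]
277 [78, 101, 118, 126, 130, 130, 128, 133, 149, 149, 135, 138, 158, 168]
278 [71, 91, 112, 124, 129, 130, 129, 130, 138, 140, 129, 131, 159, 167]
279 [63, 77, 97, 116, 127, 128, 127, 124, 126, 128, 122, 126, 158, 162]
280 [55, 65, 81, 103, 120, 126, 122, 115, 118, 124, 117, 117, 143, 145]
281 [50, 57, 75, 102, 121, 125, 118, 112, 120, 124, 113, 104, 119, 120]
282 [42, 53, 74, 104, 123, 124, 116, 111, 120, 123, 112, 101, 103, 102]
283 [34, 47, 66, 96, 115, 116, 108, 108, 119, 125, 119, 110, 107, 108]
284 [27, 37, 51, 74, 92, 94, 91, 96, 110, 120, 123, 121, 122, 125]
285 [25, 26, 34, 44, 55, 59, 63, 73, 90, 106, 115, 122, 129, 135]
286 [28, 33, 42, 47, 48, 47, 47, 54, 70, 88, 108, 123, 133, 136]
287 [35, 50, 69, 80, 81, 76, 72, 73, 79, 90, 111, 132, 137, 135]
(280, 166) [0.0253 0.     0.1889]
(280, 165.3) [0.025  0.     0.1921]
(281, 165.3) [0.0326 0.     0.2001]
(279.5, 166.5) [0.0216 0.     0.1825]
expected px [278.53780302 164.90837594] [284.0138345  163.22632139] [273.02080999 166.60301251] red for th 1.6 [290.20779372 175.12273781]
[279.06972797 165.84697423] [279.54447095 166.68467315] [279.59951615 165.48866652]
```

The bar shows at about scene (279,166.5), roughly 6 mm less far out than commanded, and the lever has hardly moved. I'll squeeze harder and pull further towards the robot.

Emit:
servo_tool([
  {"travel": [0,0,0],"rot": [0,0,0]},
  {"travel": [0.0015,0,0],"rot": [0,0,0]},
  {"travel": [0.003,0,0],"rot": [0,0,0]},
  {"travel": [0.0045,0,0.001],"rot": [0,0,0]},
  {"travel": [0.006,0,0.001],"rot": [0,0,0]},
  {"travel": [0.006,0,0.001],"rot": [0,0,0]},
], squeeze=70)

```text
t: 9.13
tool_pos: [0.5066, 0.0872, 0.2425]
eef_rot: [0.209, 2.897, -0.023]
contact_force: [5.4, 3.7, 5.4]
width: 0.489
```

Run:
```python
from rig import env
from h import *
st(env); d=cams(env,"9"); crop(d["scene"]["color"],245,125,325,195,9,"cs9.png");crop(d["top"]["color"],195,140,275,220,7,"ct9.png")
```

```text
t 9.13 tcp loc [ 0.0074 -0.0008  0.2425] F loc [4.8 4.5 5.4] w 0.489
```

View pics/cs9.png

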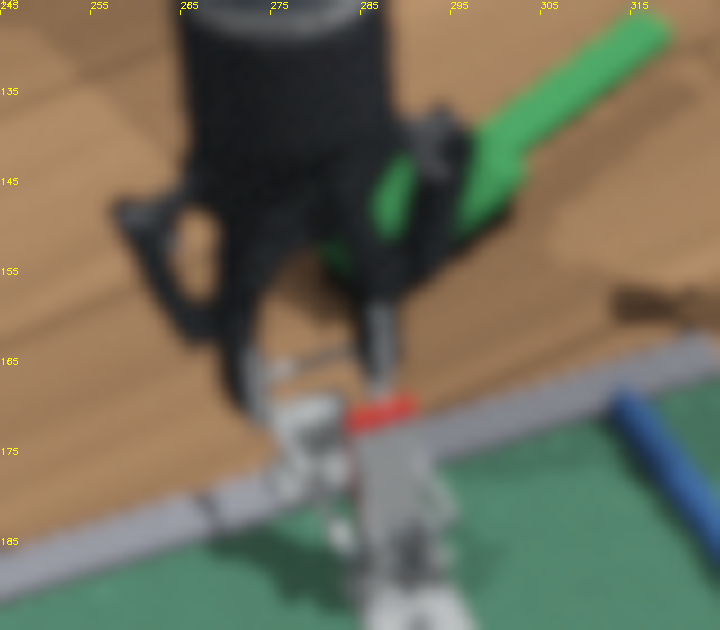

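View pics/ct9.png

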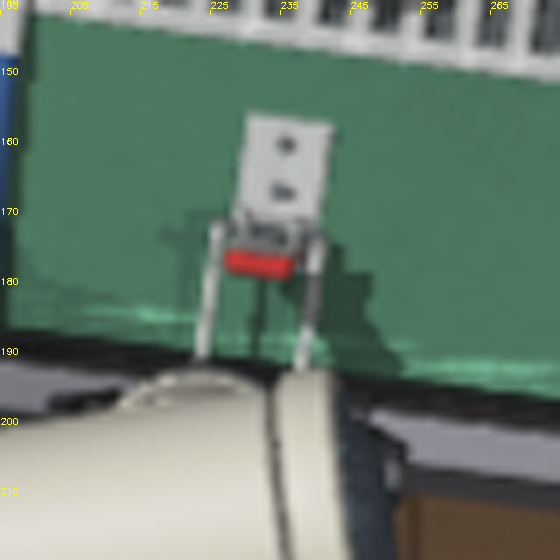

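Run:
```python
from rig import env
from h import *
d=cams(env); T=d["top"];S=d["scene"]
X,e=tri(T,(232.1,176.9),S,(287.1,170.6)); l=loc(X); print("red",l,e)
for hx in(.102,.104,.106): print(hx,np.arctan2(l[2]-.166,l[0]-hx))
im=S["color"]
for x in range(274,286): print(x,im[158:172,x].mean(1).astype(int).tolist())
c_=lambda u,v:(lambda c,q:loc(c+(-((c-D)@ey)/(q@ey))*q))(*ray(S,u,v))
for p in((278.5,165),(279,165),(279,165.5),(279,164.5)): print(p,c_(*p))
```

```text
red [ 0.0812 -0.0016  0.2267] 0.0003951510840131945
0.102 1.9009251967262037
0.104 1.930108513258025
0.106 1.958665923991529
274 [76, 90, 98, 104, 109, 114, 117, 122, 128, 125, 120, 126, 128, 123]
275 [94, 110, 117, 120, 124, 126, 130, 139, 141, 133, 127, 138, 149, 151]
276 [91, 110, 119, 125, 128, 130, 135, 149, 147, 135, 134, 148, 163, 172]
277 [81, 103, 119, 126, 129, 130, 129, 136, 134, 130, 136, 153, 169, 173]
278 [74, 92, 112, 124, 129, 128, 121, 116, 121, 128, 136, 157, 175, 172]
279 [66, 78, 97, 116, 125, 125, 116, 111, 121, 129, 135, 161, 179, 168]
280 [57, 65, 81, 104, 118, 119, 111, 112, 124, 129, 133, 159, 171, 154]
281 [49, 57, 75, 101, 117, 115, 109, 117, 127, 127, 128, 150, 157, 136]
282 [42, 52, 71, 101, 115, 112, 108, 120, 129, 127, 121, 130, 132, 116]
283 [32, 42, 58, 82, 96, 95, 100, 116, 127, 127, 121, 117, 112, 104]
284 [24, 29, 39, 52, 60, 65, 77, 98, 113, 121, 122, 119, 114, 107]
285 [30, 40, 43, 41, 42, 45, 54, 71, 89, 107, 118, 119, 116, 109]
(278.5, 165) [0.0132 0.     0.1813]
(279, 165) [0.0172 0.     0.1854]
(279, 165.5) [0.0173 0.     0.183 ]
(279, 164.5) [0.017  0.     0.1877]
```

```bash
cat > step.py <<'E'
from kin import *
def seq(Ps,al,a0,hx=.104,g=.0085,dep=.062):
    # from pose with tilt a0; first P is the current one
    f=lambda G,a:G+dep*np.array([-np.sin(a),np.cos(a)])
    r0=np.radians(a0); C0=None
    tx=np.array([-np.cos(r0),-np.sin(r0)]); tz=np.array([np.sin(r0),-np.cos(r0)])
    # tool x axis at tilt: -ex rotated; z axis: down tilted to +ex
    for P,a in zip(Ps,al):
        th,ph,G,tip=chain(P,hx,g=g)[0]; C=f(np.array(G),np.radians(a))
        if C0 is None: C0=C
        d=C-C0; print(P,th,ph,"travel mm",round(d@tx*1e3,1),round(d@tz*1e3,1),"rot y",round(a0-a,1))
E
python3 - <<'E'
from step import *
seq([(.013,.181),(.011,.178),(.011,.172),(.011,.165),(.011,.157)],[13.2,14.5,16.5,19,21],13.2)
E
```

```text
(0.013, 0.181) 1.92 0.0 travel mm 0.0 0.0 rot y 0.0
(0.011, 0.178) 2.06 -1.6 travel mm 4.0 2.3 rot y -1.3
(0.011, 0.172) 2.08 -5.4 travel mm 7.4 7.6 rot y -3.3
(0.011, 0.165) 2.15 -9.8 travel mm 11.6 14.1 rot y -5.8
(0.011, 0.157) 2.26 -14.6 travel mm 15.7 21.4 rot y -7.8
```

Emit:
servo_tool([
  {"travel": [0.002,0,0.001],"rot": [0,-0.6,0]},
  {"travel": [0.004,0,0.0023],"rot": [0,-1.3,0]},
  {"travel": [0.0057,0,0.005],"rot": [0,-2.3,0]},
  {"travel": [0.0074,0,0.0076],"rot": [0,-3.3,0]},
  {"travel": [0.0074,0,0.0076],"rot": [0,-3.3,0]},
])

```text
t: 9.75
tool_pos: [0.5006, 0.0886, 0.2328]
eef_rot: [0.203, 2.841, -0.027]
contact_force: [3.6, 4.3, 4.8]
width: 0.491
```

Run:
```python
from rig import env
from h import *
st(env); d=cams(env,"10"); crop(d["scene"]["color"],245,125,325,195,9,"cs10.png");crop(d["top"]["color"],195,140,275,220,7,"ct10.png")
```

```text
t 9.75 tcp loc [ 0.0012 -0.0003  0.2328] F loc [2.9 4.8 4.8] w 0.491
```

View pics/cs10.png

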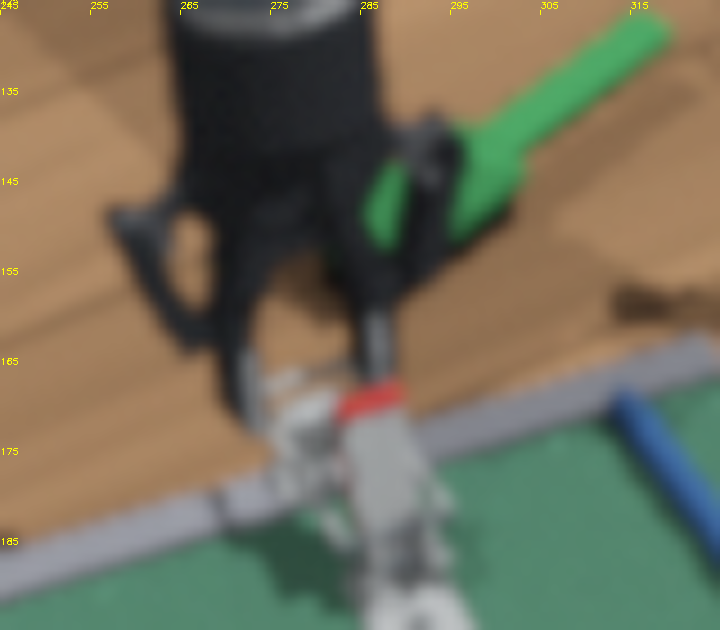

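View pics/ct10.png

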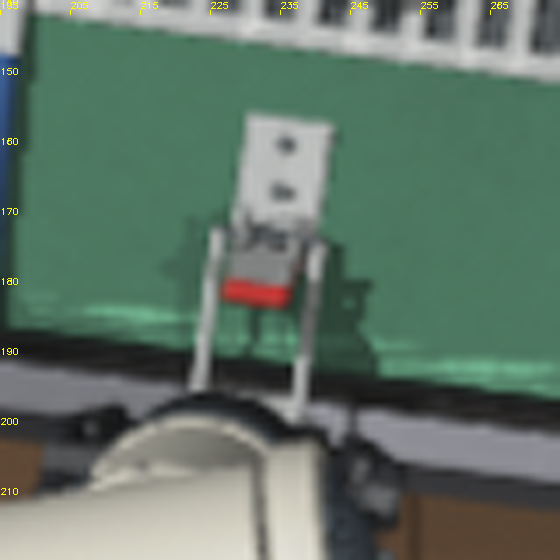

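Run:
```python
from step import *
seq([(.0105,.172),(.0105,.167),(.0105,.161),(.0105,.155)],[16.5,18,20,22],16.5)
```

```text
(0.0105, 0.172) 2.12 -5.3 travel mm 0.0 0.0 rot y 0.0
(0.0105, 0.167) 2.16 -8.5 travel mm 3.0 4.4 rot y -1.5
(0.0105, 0.161) 2.23 -12.1 travel mm 6.8 9.6 rot y -3.5
(0.0105, 0.155) 2.33 -15.6 travel mm 10.6 15.1 rot y -5.5
```

Emit:
servo_tool([
  {"travel": [0.0015,0,0.0022],"rot": [0,-0.8,0]},
  {"travel": [0.003,0,0.0044],"rot": [0,-1.5,0]},
  {"travel": [0.0045,0,0.007],"rot": [0,-2.5,0]},
  {"travel": [0.0062,0,0.0096],"rot": [0,-3.5,0]},
  {"travel": [0.008,0,0.0124],"rot": [0,-4.5,0]},
  {"travel": [0.0096,0,0.0151],"rot": [0,-5.5,0]},
  {"travel": [0.0096,0,0.0151],"rot": [0,-5.5,0]},
])

```text
t: 10.43
tool_pos: [0.4947, 0.0882, 0.2142]
eef_rot: [0.2, 2.749, -0.04]
contact_force: [-0.7, -0.1, 3.5]
width: 0.487
```

Run:
```python
from rig import env
from h import *
st(env); d=cams(env,"11"); crop(d["scene"]["color"],245,125,325,195,9,"cs11.png");crop(d["top"]["color"],195,140,275,220,7,"ct11.png")
```

```text
t 10.43 tcp loc [-0.0045 -0.0015  0.2142] F loc [-0.7 -0.2  3.5] w 0.487
```

View pics/cs11.png

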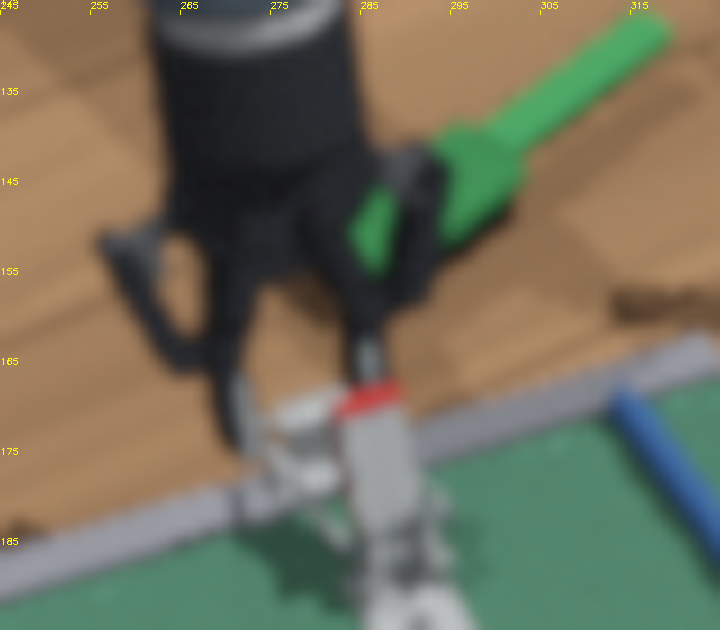

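View pics/ct11.png

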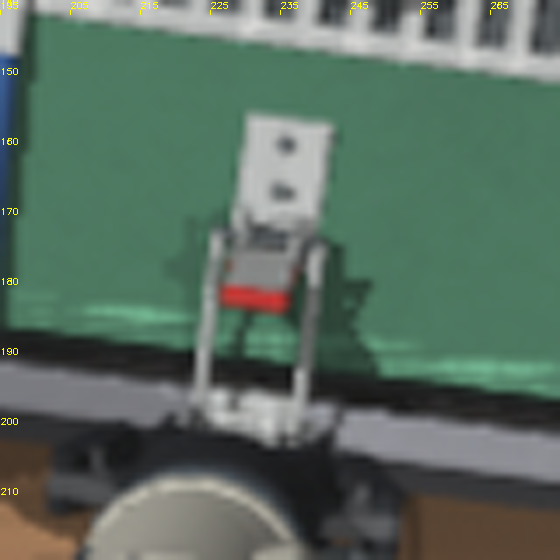

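The bar has gone below the lip's level on the robot side: the lip is seen clear at scene (279,170) and the bar is hidden beneath it. Next I'll push back to +x under the lip.

Emit:
servo_tool([
  {"travel": [-0.0019,0,0.0007],"rot": [0,0,0]},
  {"travel": [-0.0037,0,0.0015],"rot": [0,0,0]},
  {"travel": [-0.0056,0,0.0022],"rot": [0,0,0]},
  {"travel": [-0.0074,0,0.003],"rot": [0,0,0]},
])

```text
t: 10.87
tool_pos: [0.5012, 0.0889, 0.2114]
eef_rot: [0.193, 2.759, -0.037]
contact_force: [-6.9, 7.7, -0.8]
width: 0.49
```

Emit:
servo_tool([
  {"travel": [-0.0009,0,0.0004],"rot": [0,0,0]},
  {"travel": [-0.0019,0,0.0007],"rot": [0,0,0]},
])

```text
t: 11.03
tool_pos: [0.5027, 0.0887, 0.2113]
eef_rot: [0.193, 2.761, -0.037]
contact_force: [-13.6, 8.1, 3.8]
width: 0.492
```

Run:
```python
from rig import env
from h import *
st(env); d=cams(env,"12"); crop(d["scene"]["color"],245,125,325,195,9,"cs12.png");crop(d["top"]["color"],195,140,275,220,7,"ct12.png")
```

```text
t 11.03 tcp loc [3.300e-03 1.000e-04 2.113e-01] F loc [-14.6   6.1   3.8] w 0.492
```

View pics/cs12.png

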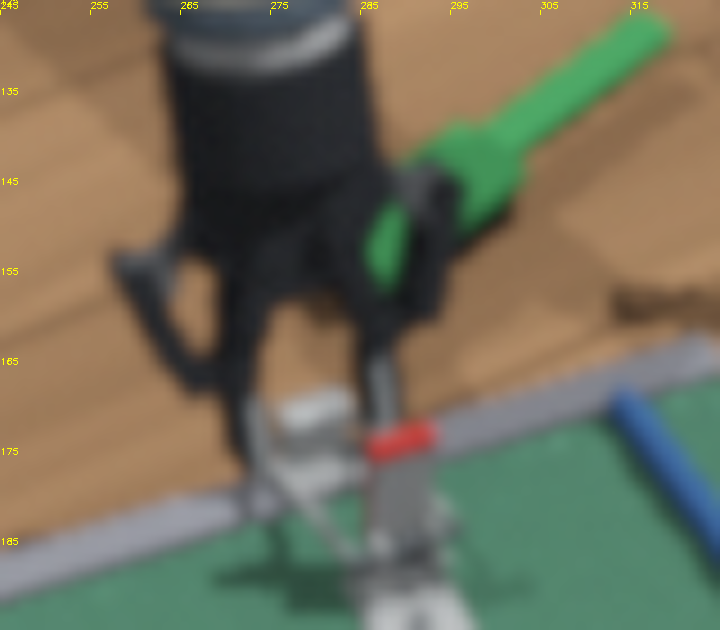

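View pics/ct12.png

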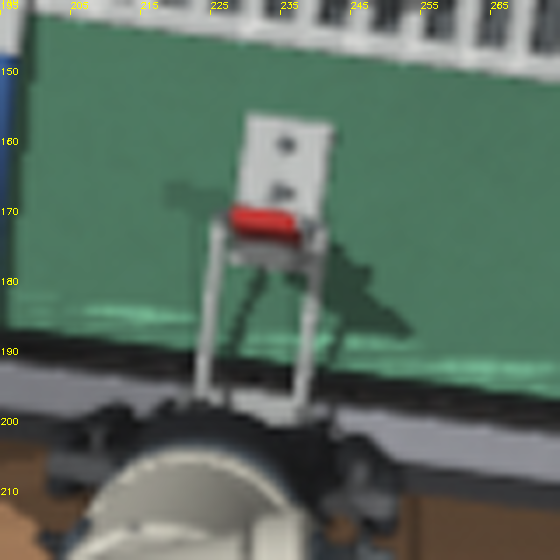

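The force rose to about 14 N, the bar is under the lip (lip top clear at scene (279,170)) and the lever is near 1.65 rad, so this is the stem stop. I'll release and withdraw along the fingers.

Emit:
servo_tool([
  {"travel": [0,0,0],"rot": [0,0,0]},
  {"travel": [0,0,0],"rot": [0,0,0]},
  {"travel": [0.0005,0,0],"rot": [0,0,0]},
  {"travel": [0.001,0,0],"rot": [0,0,0]},
  {"travel": [0.001,0,0],"rot": [0,0,0]},
], fingers=0.35)

```text
t: 11.55
tool_pos: [0.5037, 0.0871, 0.2133]
eef_rot: [0.199, 2.752, -0.039]
contact_force: [0.5, 0.2, -0.3]
width: 0.655
```

Emit:
servo_tool([
  {"travel": [0,0,-0.01],"rot": [0,0,0]},
  {"travel": [0,0,-0.025],"rot": [0,0,0]},
  {"travel": [0,0,-0.045],"rot": [0,0,0]},
  {"travel": [0,0,-0.07],"rot": [0,0,0]},
  {"travel": [0,0,-0.1],"rot": [0,0,0]},
  {"travel": [0.02,0,-0.12],"rot": [0,5,0]},
  {"travel": [0.03,0,-0.13],"rot": [0,12,0]},
  {"travel": [0.03,0,-0.13],"rot": [0,19,0]},
])

```text
t: 12.22
tool_pos: [0.4259, 0.0991, 0.3285]
eef_rot: [0.219, 3.079, -0.001]
contact_force: [0.3, 0.0, 0.2]
width: 0.649
```

Run:
```python
from rig import env
from h import *
st(env); d=cams(env,"13"); crop(d["scene"]["color"],245,135,325,205,9,"cs13.png");crop(d["top"]["color"],195,140,275,220,7,"ct13.png")
```

```text
t 12.22 tcp loc [-0.0742 -0.0007  0.3285] F loc [0.3 0.1 0.2] w 0.649
```

View pics/cs13.png

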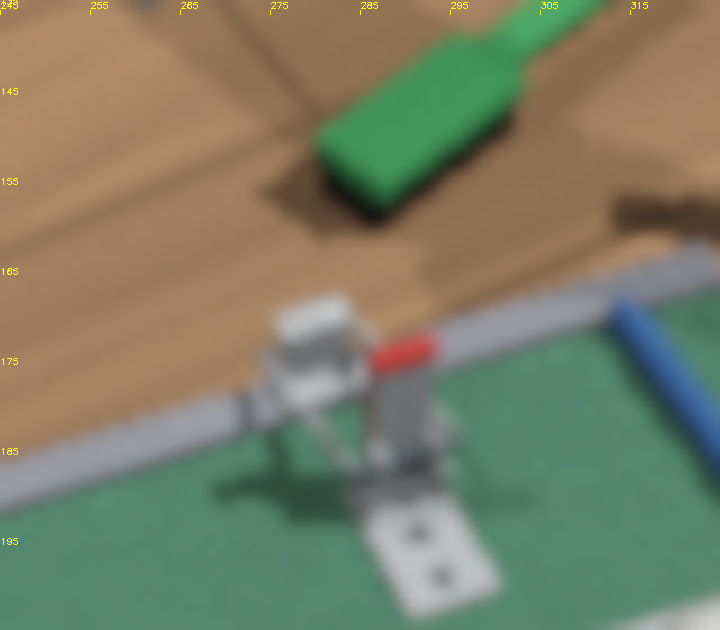

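View pics/ct13.png

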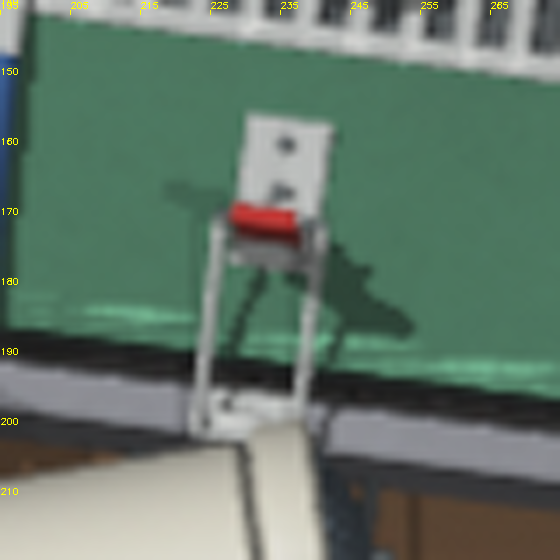

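Run:
```python
from rig import env
from h import *
d=cams(env); T=d["top"];S=d["scene"]
for x in(.013,.018,.022):
  for z in(.150,.155,.162): print(x,z,"scene",proj(S,wor(x,-.02,z)).round(1),proj(S,wor(x,.02,z)).round(1),"top",proj(T,wor(x,.02,z)).round(1))
crop(S["color"],265,160,300,190,20,"k2.png"); crop(T["color"],215,185,245,210,20,"k3.png")
```

```text
0.013 0.15 scene [272.8 172.7] [283.6 169.4] top [222.2 204.3]
0.013 0.155 scene [272.8 171.8] [283.6 168.4] top [222.1 204.1]
0.013 0.162 scene [272.9 170.4] [283.7 167.1] top [222.  203.8]
0.018 0.15 scene [273.4 173.8] [284.2 170.4] top [222.5 202.5]
0.018 0.155 scene [273.4 172.8] [284.2 169.4] top [222.4 202.3]
0.018 0.162 scene [273.4 171.5] [284.3 168.1] top [222.2 202. ]
0.022 0.15 scene [273.8 174.6] [284.6 171.2] top [222.7 201.1]
0.022 0.155 scene [273.9 173.6] [284.7 170.3] top [222.6 200.9]
0.022 0.162 scene [273.9 172.3] [284.8 168.9] top [222.4 200.6]
```

View pics/k2.png

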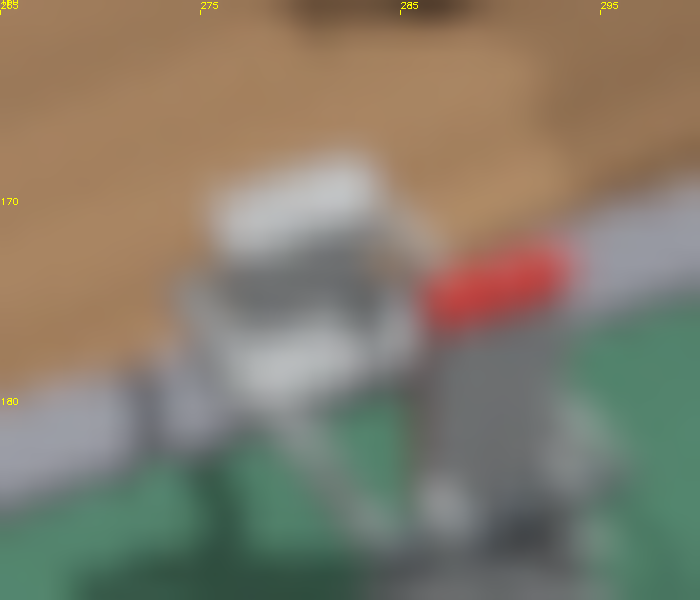

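View pics/k3.png

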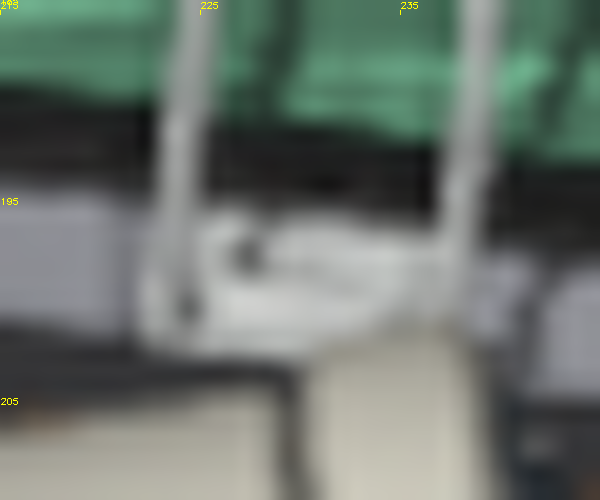

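The bar corners at scene (274,174) and top (222.7,201.5) match x≈.021, z≈.155, which puts it seated under the lip. Now I'll plan the lever swing and check the room towards the sculpture.

Run:
```python
from rig import env
from h import *
d=cams(env); T=d["top"];S=d["scene"]
print("sculpture near edge",[loc(onz(T,228,136,z)) for z in(.17,.21,.25)])
X,e=tri(T,(232.6,171.2),S,(289,174.5)); l=loc(X); print("red",l,e,[np.arctan2(l[2]-.166,l[0]-h) for h in(.102,.104,.106)])
st(env); plan(env,wor(.06,0,.32)); plan(env,wor(.06,0,.289))
for th in np.arange(1.6,-.01,-.1):
    c,s=np.cos(th),np.sin(th); C=np.array([.104,.166])+.05*np.array([c,s])+.005*np.array([-s,c]); print(round(th,2),(C+[-.012,.073]).round(4))
```

```text
sculpture near edge [array([0.2058, 0.0298, 0.17  ]), array([0.1954, 0.0262, 0.21  ]), array([0.185 , 0.0227, 0.25  ])]
red [ 0.0969 -0.0013  0.225 ] 0.0005425178608031719 [np.float64(1.6570226701967197), np.float64(1.6905594103895163), np.float64(1.7238277234344337)]
t 12.52 tcp loc [-0.0722 -0.0012  0.3229] F loc [-0.3  0.1  0.1] w 0.653
travel mm [-131.8    1.1   10.1] rot deg [-0.    3.15  0.02]
travel mm [-130.1    1.1   41.1] rot deg [-0.    3.15  0.02]
1.6 [0.0855 0.2888]
1.5 [0.0905 0.2892]
1.4 [0.0956 0.2891]
1.3 [0.1006 0.2885]
1.2 [0.1055 0.2874]
1.1 [0.1102 0.2858]
1.0 [0.1148 0.2838]
0.9 [0.1192 0.2813]
0.8 [0.1232 0.2784]
0.7 [0.127 0.275]
0.6 [0.1304 0.2714]
0.5 [0.1335 0.2674]
0.4 [0.1361 0.2631]
0.3 [0.1383 0.2586]
0.2 [0.14   0.2538]
0.1 [0.1413 0.249 ]
-0.0 [0.142 0.244]
```

Emit:
servo_tool([
  {"travel": [-0.03,0.001,0.002],"rot": [0,-1,0]},
  {"travel": [-0.06,0.001,0.004],"rot": [0,-2.8,0]},
  {"travel": [-0.09,0.001,0.006],"rot": [0,-2.8,0]},
  {"travel": [-0.11,0.001,0.01],"rot": [0,-2.8,0]},
  {"travel": [-0.12,0.001,0.02],"rot": [0,-2.8,0]},
  {"travel": [-0.122,0.001,0.032],"rot": [0,-2.8,0]},
  {"travel": [-0.122,0.001,0.042],"rot": [0,-2.8,0]},
  {"travel": [-0.122,0.001,0.042],"rot": [0,-2.8,0]},
], fingers=1, squeeze=60)

```text
t: 13.18
tool_pos: [0.5493, 0.0817, 0.2837]
eef_rot: [0.218, 3.038, -0.012]
contact_force: [-0.3, 0.5, -0.8]
width: 0.0
```

Run:
```python
from rig import env
from h import *
st(env); d=cams(env,"14"); crop(d["scene"]["color"],245,125,325,195,9,"cs14.png")
o=env.get_obs(); print(np.round(Rn.from_rotvec(o["eef_rot"]).as_matrix()[:,2],3))
```

```text
t 13.18 tcp loc [ 5.050e-02 -1.000e-04  2.837e-01] F loc [-0.4  0.4 -0.8] w 0.0
[ 0.099 -0.015 -0.995]
```

View pics/cs14.png

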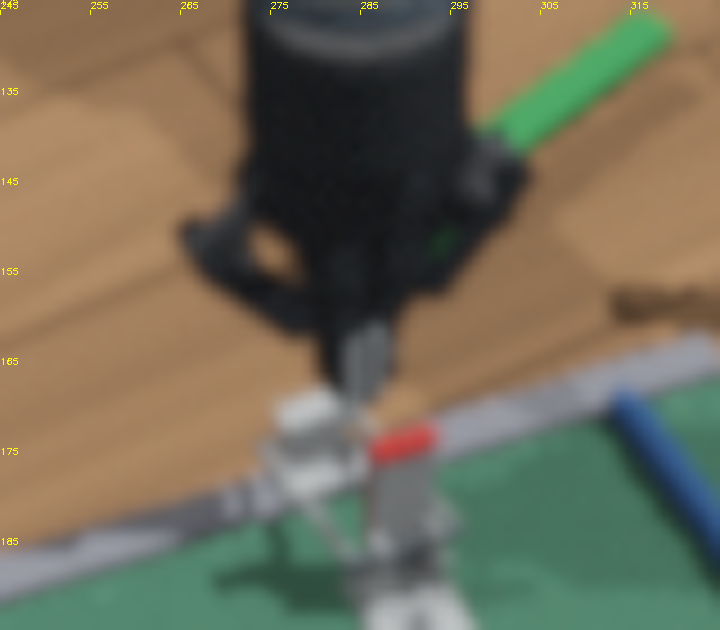

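Emit:
servo_tool([
  {"travel": [-0.008,0,0.0006],"rot": [0,0,0]},
  {"travel": [-0.015,0,0.0008],"rot": [0,0,0]},
  {"travel": [-0.018,0,0.001],"rot": [0,0,0]},
  {"travel": [-0.02,0,0.001],"rot": [0,0,0]},
  {"travel": [-0.0215,0,0.001],"rot": [0,0,0]},
  {"travel": [-0.023,0,0.001],"rot": [0,0,0]},
])

```text
t: 13.78
tool_pos: [0.5739, 0.0782, 0.2887]
eef_rot: [0.219, 3.033, -0.011]
contact_force: [-0.3, 0.1, 0.5]
width: 0.002
```

Emit:
servo_tool([
  {"travel": [-0.0015,0,0],"rot": [0,0,0]},
  {"travel": [-0.003,0,0],"rot": [0,0,0]},
])

```text
t: 13.95
tool_pos: [0.5762, 0.0779, 0.2889]
eef_rot: [0.219, 3.034, -0.011]
contact_force: [-4.6, 1.2, 0.6]
width: 0.0
```

Run:
```python
from rig import env
from h import *
st(env); d=cams(env,"15"); crop(d["scene"]["color"],245,125,325,195,9,"cs15.png")
```

```text
t 13.95 tcp loc [0.0776 0.     0.2889] F loc [-4.7  0.5  0.6] w 0.0
```

View pics/cs15.png

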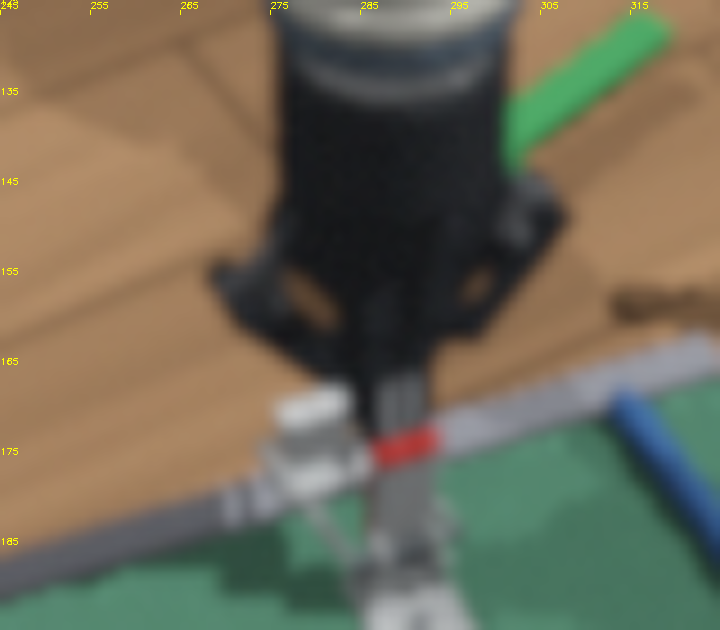

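Contact is made on the lever near its top at 4.7 N. The finger is just behind the red roll at scene (289,174). Now I'll follow the arc.

```bash
cat > arc.py <<'E'
import numpy as np
from h import *
def arc(env,dths,al=6.,H=(.104,.166),r=None):
    o=env.get_obs(); p=loc(o["tool_pos"]); Rm=Rn.from_rotvec(o["eef_rot"]).as_matrix()
    C=np.array([p[0]+.0195,p[2]-.0713]); v=C-np.array(H); a0=np.arctan2(v[1],v[0]); r0=np.hypot(*v); print("r",r0.round(4),"ang",a0.round(3),"theta~",(a0-np.arcsin(.005/r0)).round(3))
    for d in dths:
        rr=r0 if r is None else r
        N=np.array(H)+rr*np.array([np.cos(a0-d),np.sin(a0-d)])-C
        w=ex*N[0]+np.array([0,0,N[1]]); print(round(d,2),"travel mm",np.round(Rm.T@w*1e3,1))
E
python3 - <<'E'
from rig import env
from arc import *
arc(env,np.arange(.1,1.01,.1))
E
```

```text
r 0.052 ang 1.7 theta~ 1.604
0.1 travel mm [-5.2 -0.   0.1]
0.2 travel mm [-10.4  -0.    0.7]
0.3 travel mm [-15.4  -0.    1.9]
0.4 travel mm [-20.4  -0.    3.5]
0.5 travel mm [-25.1  -0.    5.6]
0.6 travel mm [-29.6  -0.    8.2]
0.7 travel mm [-33.9  -0.   11.3]
0.8 travel mm [-37.8  -0.   14.7]
0.9 travel mm [-41.3  -0.   18.5]
1.0 travel mm [-44.5  -0.   22.6]
```

Emit:
servo_tool([
  {"travel": [-0.0026,0,0],"rot": [0,0,0]},
  {"travel": [-0.0052,0,0.0001],"rot": [0,0,0]},
  {"travel": [-0.0078,0,0.0004],"rot": [0,0,0]},
  {"travel": [-0.0104,0,0.0007],"rot": [0,0,0]},
])

```text
t: 14.38
tool_pos: [0.5864, 0.0764, 0.2891]
eef_rot: [0.219, 3.035, -0.011]
contact_force: [-7.2, 0.0, 1.8]
width: -0.0
```

Emit:
servo_tool([
  {"travel": [-0.0025,0,0.0006],"rot": [0,0,0]},
  {"travel": [-0.005,0,0.0012],"rot": [0,0,0]},
  {"travel": [-0.0075,0,0.002],"rot": [0,0,0]},
  {"travel": [-0.01,0,0.0028],"rot": [0,0,0]},
])

```text
t: 14.72
tool_pos: [0.5963, 0.075, 0.2876]
eef_rot: [0.219, 3.035, -0.011]
contact_force: [-8.9, 0.2, 3.2]
width: 0.002
```

Run:
```python
from rig import env
from arc import *
st(env); d=cams(env,"16"); crop(d["scene"]["color"],255,135,335,205,9,"cs16.png")
arc(env,np.arange(.1,.81,.1))
```

```text
t 14.72 tcp loc [0.0979 0.     0.2876] F loc [-8.9 -1.1  3.2] w 0.002
r 0.0521 ang 1.305 theta~ 1.209
0.1 travel mm [-4.8 -0.   2.1]
0.2 travel mm [-9.3 -0.   4.7]
0.3 travel mm [-13.6  -0.    7.7]
0.4 travel mm [-17.5  -0.   11.1]
0.5 travel mm [-21.1  -0.   14.9]
0.6 travel mm [-24.2  -0.   19. ]
0.7 travel mm [-27.   -0.   23.4]
0.8 travel mm [-29.3  -0.   28.1]
```

View pics/cs16.png

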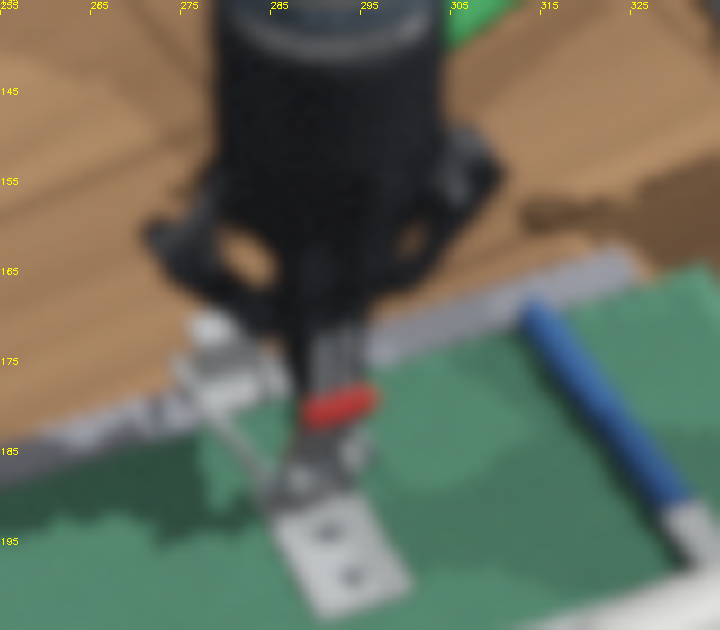

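The red roll is at scene (292.5,180), the lever is near 1.2 rad and the bail leg still runs to the keeper at (275,176). At 9.5 N the tension is building, so I'll continue.

Emit:
servo_tool([
  {"travel": [-0.0024,0,0.001],"rot": [0,0,0]},
  {"travel": [-0.0048,0,0.0021],"rot": [0,0,0]},
  {"travel": [-0.007,0,0.0034],"rot": [0,0,0]},
  {"travel": [-0.0093,0,0.0047],"rot": [0,0,0]},
])

```text
t: 15.15
tool_pos: [0.606, 0.0736, 0.2842]
eef_rot: [0.219, 3.034, -0.011]
contact_force: [-8.3, 0.0, 3.2]
width: 0.0
```

Emit:
servo_tool([
  {"travel": [-0.0022,0,0.0015],"rot": [0,0,0]},
  {"travel": [-0.0043,0,0.003],"rot": [0,0,0]},
  {"travel": [-0.0063,0,0.0047],"rot": [0,0,0]},
  {"travel": [-0.0082,0,0.0064],"rot": [0,0,0]},
])

```text
t: 15.48
tool_pos: [0.6151, 0.0722, 0.279]
eef_rot: [0.219, 3.033, -0.011]
contact_force: [-6.4, -0.8, 4.7]
width: 0.002
```

Run:
```python
from rig import env
from arc import *
st(env); d=cams(env,"17"); crop(d["scene"]["color"],255,145,335,215,9,"cs17.png")
arc(env,np.arange(.1,.81,.1))
```

```text
t 15.48 tcp loc [0.1169 0.     0.279 ] F loc [-6.2 -1.7  4.7] w 0.002
r 0.0525 ang 0.899 theta~ 0.803
0.1 travel mm [-3.6 -0.   3.8]
0.2 travel mm [-6.7 -0.   8. ]
0.3 travel mm [-9.5 -0.  12.5]
0.4 travel mm [-11.7  -0.   17.2]
0.5 travel mm [-13.5  -0.   22.2]
0.6 travel mm [-14.8  -0.   27.3]
0.7 travel mm [-15.6  -0.   32.5]
0.8 travel mm [-15.8  -0.   37.7]
```

View pics/cs17.png

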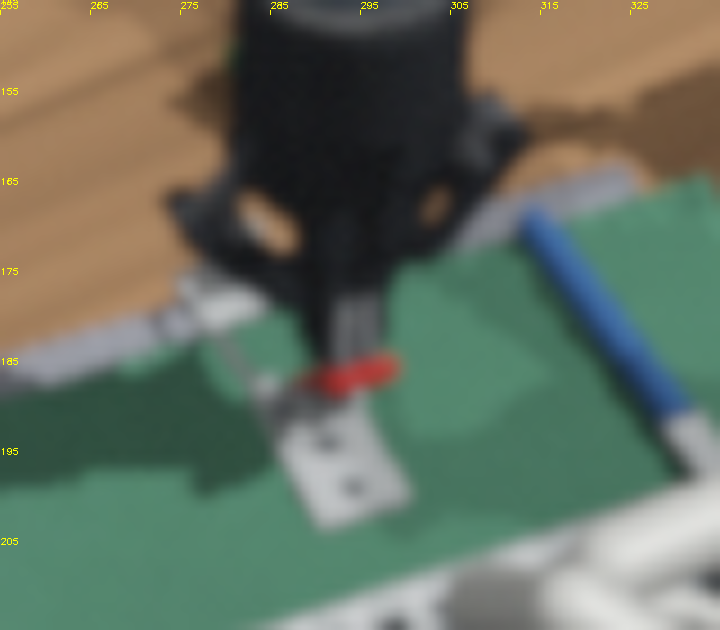

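Emit:
servo_tool([
  {"travel": [-0.0018,0,0.0018],"rot": [0,0,0]},
  {"travel": [-0.0036,0,0.0038],"rot": [0,0,0]},
  {"travel": [-0.0052,0,0.0058],"rot": [0,0,0]},
  {"travel": [-0.0067,0,0.008],"rot": [0,0,0]},
])

```text
t: 15.92
tool_pos: [0.6228, 0.0711, 0.2716]
eef_rot: [0.219, 3.032, -0.011]
contact_force: [-4.7, 0.3, 3.7]
width: -0.002
```

Emit:
servo_tool([
  {"travel": [-0.0014,0,0.0022],"rot": [0,0,0]},
  {"travel": [-0.0028,0,0.0045],"rot": [0,0,0]},
  {"travel": [-0.0039,0,0.0068],"rot": [0,0,0]},
  {"travel": [-0.005,0,0.0092],"rot": [0,0,0]},
])

```text
t: 16.25
tool_pos: [0.6292, 0.0702, 0.2621]
eef_rot: [0.219, 3.031, -0.011]
contact_force: [-0.4, -0.8, 1.5]
width: 0.003
```

Run:
```python
from rig import env
from arc import *
st(env); d=cams(env,"18"); crop(d["scene"]["color"],255,145,335,215,9,"cs18.png");crop(d["top"]["color"],195,120,275,200,7,"ct18.png")
arc(env,np.arange(.1,.61,.1))
```

```text
t 16.25 tcp loc [ 0.1312 -0.      0.2621] F loc [-0.3 -0.8  1.5] w 0.003
r 0.0522 ang 0.476 theta~ 0.38
0.1 travel mm [-1.7  0.   4.9]
0.2 travel mm [-2.8  0.  10. ]
0.3 travel mm [-3.5  0.  15.2]
0.4 travel mm [-3.6  0.  20.4]
0.5 travel mm [-3.2  0.  25.6]
0.6 travel mm [-2.3  0.  30.8]
```

View pics/cs18.png

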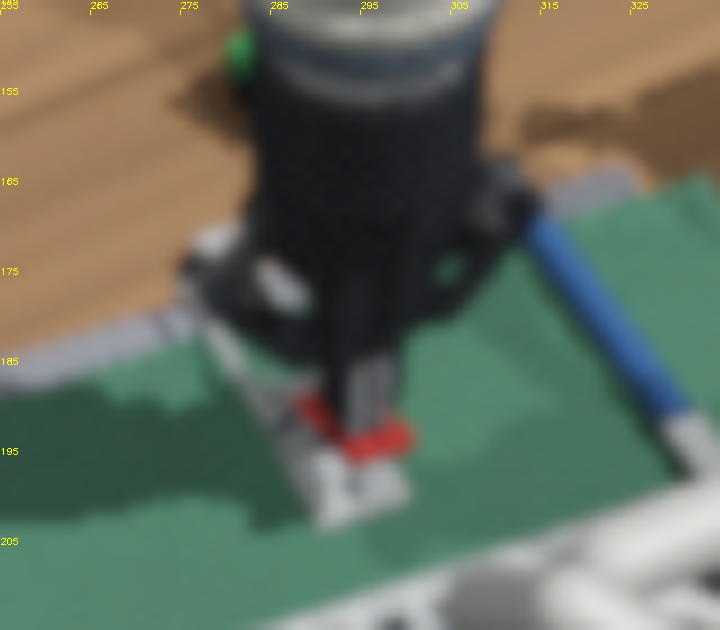

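View pics/ct18.png

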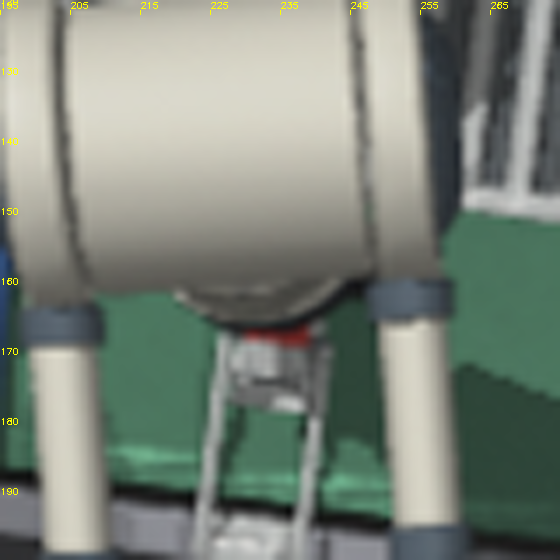

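The force has dropped to about 1.5 N, so it's at or past centre. I'll keep going down gently to feel for the stop.

Emit:
servo_tool([
  {"travel": [-0.0009,0,0.0025],"rot": [0,0,0]},
  {"travel": [-0.0017,0,0.0049],"rot": [0,0,0]},
  {"travel": [-0.0023,0,0.0075],"rot": [0,0,0]},
  {"travel": [-0.0028,0,0.01],"rot": [0,0,0]},
])

```text
t: 16.68
tool_pos: [0.6324, 0.0697, 0.2521]
eef_rot: [0.219, 3.033, -0.011]
contact_force: [0.4, -0.1, -0.4]
width: -0.001
```

Emit:
servo_tool([
  {"travel": [-0.0003,0,0.0015],"rot": [0,0,0]},
  {"travel": [-0.0005,0,0.003],"rot": [0,0,0]},
])

```text
t: 16.85
tool_pos: [0.6332, 0.0696, 0.2492]
eef_rot: [0.219, 3.033, -0.011]
contact_force: [-0.2, -0.5, -0.1]
width: 0.005
```

Run:
```python
from rig import env
from arc import *
st(env); d=cams(env,"19"); crop(d["scene"]["color"],255,145,335,215,9,"cs19.png")
arc(env,np.arange(.1,.31,.1))
```

```text
t 16.85 tcp loc [ 0.1352 -0.      0.2492] F loc [-0.1 -0.5 -0.1] w 0.005
r 0.052 ang 0.231 theta~ 0.135
0.1 travel mm [-0.4  0.   5.2]
0.2 travel mm [-0.3  0.  10.4]
0.3 travel mm [ 0.3  0.  15.5]
```

View pics/cs19.png

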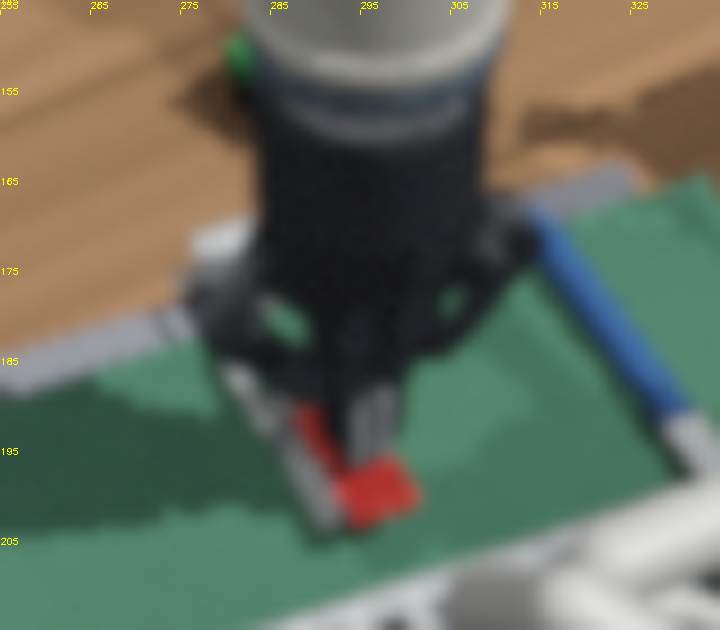

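The lever has dropped over (red roll at scene (297,199)) and no longer touches the finger. I'll press lightly to confirm it's flat.

Emit:
servo_tool([
  {"travel": [0,0,0.001],"rot": [0,0,0]},
  {"travel": [0,0,0.002],"rot": [0,0,0]},
])

```text
t: 17.12
tool_pos: [0.6334, 0.0696, 0.2479]
eef_rot: [0.219, 3.032, -0.011]
contact_force: [0.7, -0.9, 0.7]
width: -0.002
```

Emit:
servo_tool([
  {"travel": [0,0,0.0007],"rot": [0,0,0]},
  {"travel": [0,0,0.0014],"rot": [0,0,0]},
])

```text
t: 17.28
tool_pos: [0.6335, 0.0696, 0.2463]
eef_rot: [0.219, 3.033, -0.011]
contact_force: [-0.1, 0.4, -0.2]
width: 0.002
```

Emit:
servo_tool([
  {"travel": [0,0,0.0005],"rot": [0,0,0]},
  {"travel": [0,0,0.001],"rot": [0,0,0]},
])

```text
t: 17.45
tool_pos: [0.6336, 0.0695, 0.2452]
eef_rot: [0.219, 3.033, -0.011]
contact_force: [0.1, 0.3, -0.8]
width: -0.001
```

Emit:
servo_tool([
  {"travel": [0,0,0.0004],"rot": [0,0,0]},
  {"travel": [0,0,0.0008],"rot": [0,0,0]},
])

```text
t: 17.62
tool_pos: [0.6337, 0.0695, 0.2445]
eef_rot: [0.219, 3.033, -0.011]
contact_force: [0.2, 0.2, 0.1]
width: -0.0
```

Emit:
servo_tool([
  {"travel": [0,0,0.0004],"rot": [0,0,0]},
  {"travel": [0,0,0.0008],"rot": [0,0,0]},
])

```text
t: 17.78
tool_pos: [0.6337, 0.0695, 0.2436]
eef_rot: [0.219, 3.033, -0.011]
contact_force: [-0.1, -0.2, -0.8]
width: 0.001
```

Emit:
servo_tool([
  {"travel": [0,0,0.0003],"rot": [0,0,0]},
  {"travel": [0,0,0.0005],"rot": [0,0,0]},
])

```text
t: 17.95
tool_pos: [0.6338, 0.0695, 0.2431]
eef_rot: [0.219, 3.033, -0.011]
contact_force: [-0.4, -0.1, -0.0]
width: 0.003
```

Emit:
servo_tool([
  {"travel": [0,0,0.0004],"rot": [0,0,0]},
  {"travel": [0,0,0.0008],"rot": [0,0,0]},
])

```text
t: 18.12
tool_pos: [0.6339, 0.0695, 0.2429]
eef_rot: [0.219, 3.032, -0.011]
contact_force: [-2.0, -0.1, 3.1]
width: 0.001
```

Emit:
servo_tool([
  {"travel": [0,0,0.0004],"rot": [0,0,0]},
  {"travel": [0,0,0.0008],"rot": [0,0,0]},
])

```text
t: 18.28
tool_pos: [0.6339, 0.0695, 0.2428]
eef_rot: [0.219, 3.032, -0.011]
contact_force: [-4.2, 0.9, 7.3]
width: -0.003
```

Run:
```python
from rig import env
from h import *
st(env); d=cams(env,"20"); crop(d["scene"]["color"],255,145,335,215,9,"cs20.png")
```

```text
t 18.28 tcp loc [0.1359 0.     0.2428] F loc [-4.3  0.3  7.3] w -0.003
```

View pics/cs20.png

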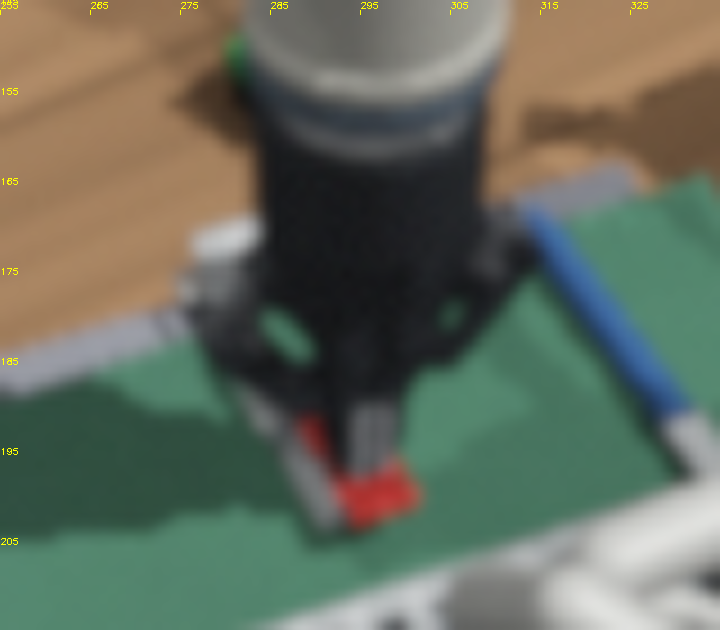

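There's firm, stiff resistance (8.5 N) with the lever flat. I'll retreat upwards and back, then verify.

Emit:
servo_tool([
  {"travel": [0,0,-0.003],"rot": [0,0,0]},
  {"travel": [0,0,-0.015],"rot": [0,0,0]},
  {"travel": [0,0,-0.04],"rot": [0,0,0]},
  {"travel": [0,0,-0.075],"rot": [0,0,0]},
  {"travel": [0.03,0,-0.1],"rot": [0,0,0]},
  {"travel": [0.06,0,-0.12],"rot": [0,0,0]},
  {"travel": [0.09,-0.03,-0.12],"rot": [0,0,0]},
  {"travel": [0.12,-0.06,-0.12],"rot": [0,0,0]},
  {"travel": [0.15,-0.095,-0.12],"rot": [0,0,0]},
  {"travel": [0.18,-0.125,-0.12],"rot": [0,0,0]},
  {"travel": [0.21,-0.155,-0.12],"rot": [0,0,0]},
  {"travel": [0.21,-0.155,-0.12],"rot": [0,0,0]},
])

```text
t: 19.38
tool_pos: [0.3893, -0.0544, 0.341]
eef_rot: [0.223, 3.031, -0.014]
contact_force: [-0.1, 0.7, 1.1]
width: -0.001
```

Run:
```python
from rig import env
from h import *
st(env); d=cams(env,"21"); S=d["scene"];T=d["top"]; crop(S["color"],260,155,320,210,11,"cs21.png");crop(T["color"],205,145,265,215,8,"ct21.png")
im=T["color"].astype(float); F=[]
for x in range(176,216,3):
    c=im[:,x,0]; k=int(round(191.5+(x-172)*.1265))
    top=np.median(c[k-1:k+3]); hl=(top+60)/2
    f=next((j for j in range(k,k+14) if c[j+1]<hl),None)
    if f: F.append(loc(onz(T,x,f+(c[f]-hl)/(c[f]-c[f+1]),.138))[0])
print(np.round(F,4))
for z in(.155,.160): 
  for x in(.025,.028,.031): print("bar exp",x,z,proj(S,wor(x,-.02,z)).round(1),proj(S,wor(x,.02,z)).round(1),proj(T,wor(x,.02,z)).round(1))
```

```text
t 19.38 tcp loc [-0.0883 -0.1578  0.341 ] F loc [-0.2  0.7  1.1] w -0.001
[0.0276 0.0273 0.0273 0.0279 0.027  0.0277 0.0278 0.0274 0.0279 0.0276
 0.0277 0.0278 0.0274 0.0279]
bar exp 0.025 0.155 [274.2 174.3] [285.1 170.9] [222.7 199.8]
bar exp 0.028 0.155 [274.6 174.9] [285.4 171.5] [222.9 198.8]
bar exp 0.031 0.155 [274.9 175.5] [285.8 172.1] [223.  197.7]
bar exp 0.025 0.16 [274.2 173.3] [285.1 169.9] [222.6 199.6]
bar exp 0.028 0.16 [274.6 174. ] [285.5 170.5] [222.8 198.6]
bar exp 0.031 0.16 [274.9 174.6] [285.8 171.2] [222.9 197.5]
```

View pics/cs21.png

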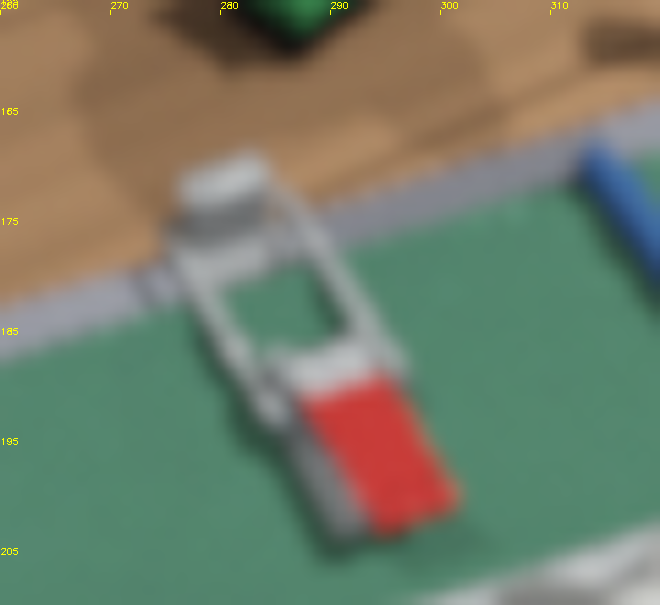

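View pics/ct21.png

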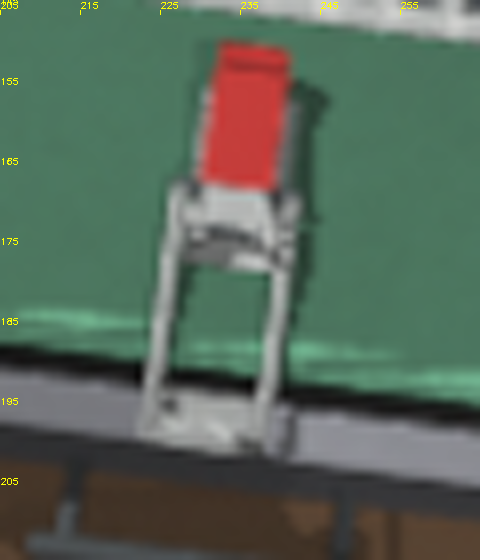

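View pics/top21.png

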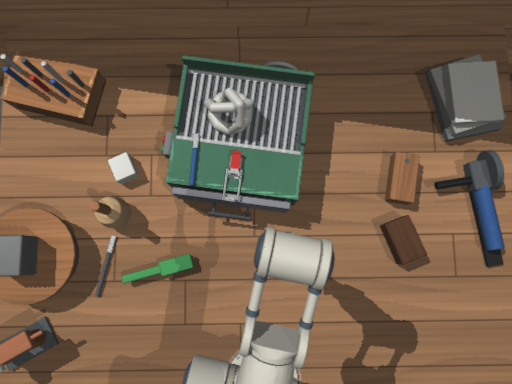

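The lever lies flat (red pad at scene (295,194)), the bail legs run level to the keeper, and the drawer has been drawn in another 4.6 mm by the clamp. The other objects are where they were, so I'll hand in.

```bash
python3 -c "
from rig import env
print(env.finish_job())"
```

```text
the job is handed in; nothing more can be done
None
```

The drawer is shut and clamped: I pushed it onto its seal, hooked the bail under the keeper's lip, swung the lever over centre and pressed it flat. I handed in at about 19.5 s; the hand-in gives no verdict.

- **Drawer push:** it went in 23 mm on the right-hand bare panel, and I held it at 14 to 17.7 N. The total contact force was about 20 N, under the 25 N limit.
- **Hooking the bail:** on the first pull the bail lagged about 6 mm behind the gripper and the lever barely moved. I raised the grip from 30 to 70 N and pulled again, and it followed. The bar met the stem at about 15 N on the tool, and the pictures put it about 7 mm below the keeper seat, under the lip.
- **Lever:** the highest force read while swinging it was about 9.5 N, lower than the 14 N the brief allowed for. It dropped past centre by itself, and a light press of about 8.5 N met a firm stop.
- **Last pictures:** the lever lies flat with the bail legs running level to the keeper, and the clamp drew the drawer in a further 4.6 mm. Nothing else in the scene looks moved, and the arm is clear of everything.

I judged the final position from the pictures, good to about 2 mm. I did not measure the drawer's clamped position to the judged tolerance.

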